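# Put the painted tags up to dry and put the paint sticks away

### The arm

A 7-joint arm with a two-finger parallel gripper is mounted at the origin on the work surface. World frame = base frame: x ahead of the robot, y to its left, z up, the work surface at z = 0. Lengths are in mm, angles in rad, forces in N, time in s.
With the tool pointing down it reaches from about 400 to 875 mm from the base axis. Payload 4.4 kg.
Tool frame: the origin (TCP) lies at the centre of the arm's flange, where the gripper is bolted on; the fingertips stand 173 mm ahead of it and the grasp point (between the pads) lies 155 mm ahead of it; z points along the fingers, y is the direction in which the jaws open and shut (so a half turn about z gives the same grasp; the last joint's range is limited). The gripper opens to 85 mm and grips with 20 to 120 N. Pads are 22 mm wide; open, the fingers measure 114 mm over their backs; the gripper's body (76 mm by 85 mm) begins 54 mm behind the grasp point. The pads swing forward as they close: fully open they stand 13 mm farther back than shut.
Start: joints at [-1.171, 0.628, 0.038, 1.517, -0.027, 0.996, -0.02], TCP at [291.924, 580.772, 404.713] pointing down, gripper open.
Joint ranges: [-3.06, 3.06], [-0.37, 2.12], [-1.25, 1.32], [0.18, 2.47], [-1.1, 4.24], [0.23, 1.98], [-2.94, 2.94]. Speed limits (rad/s): [2.57, 2.57, 3.14, 3.14, 3.14, 3.14, 3.14].

### API

Orientations are given as [roll, pitch, yaw] about the fixed x, y, z axes, in that order (R = Rz(yaw) Ry(pitch) Rx(roll)).
In Python, from cell import * gives the robot as it stands. The module is installed in compiled form; this text tells all that it offers.
- The arm moves only by the shell command python3 -m jog 'ROWS'. ROWS is JSON, one flat list of numbers, 5 for each row, row after row: the shift along the tool's x, y, z in mm, then the turn about the tool's z in degrees, then the finger opening in mm, from 0 to 85.4. A call has 1 to 20 rows; each row is the pose to reach, as a shift and turn from the pose commanded when the call began, along the tool's axes at that moment; what a row does not reach only later rows make up. A row lasts 1/12 s, in which the tool goes at most 41.7 mm and 7.16 degrees, less where a joint would pass 70% of its speed; a pose out of reach is approached as far as the arm can. A call with a gripper value outside its range is refused whole. The fingers move at their own pace and stop on an object; the grip force is fixed at half the most. Time passes only in rows, so rows that repeat a pose let the fingers close. It gives the time, the measured TCP pose, the force and the opening at its end, in the units of the state.
- read_state(): the state, without advancing time (a new reading comes with each control period).
- get_image(name): name is "scene" or "top"; returns (picture, depth): 384x512x3 uint8, blue, green, red; 384x512 float32, mm along the optical axis (not along the pixel's ray), 0 where there is no reading.
- camera_params(name): a dict with "K" (3x3 intrinsics, pixels), "T" (4x4, takes a point from camera to world coordinates). Camera axes: x right, y up, looking along -z (the intrinsics and any distortion apply to the point x, -y, -z); pixel columns grow to the right and rows downward; lengths in mm; the calibration is good to about 2 mm. A picture is of the moment at which its call begins. camera_params takes no time and is no camera call.
- finish_job(): hands the job in, once; it reports no verdict.
The state is a dict: "clock": time; "qpos": joint angles; "qd": joint speeds; "tau": joint torques, N m; "eef_pos": TCP position; "tool_rot": TCP orientation; "force": force on the tool from outside, world axes, zero at the start; "torque": the same for the moment, N m; "width": finger opening in mm.
Only numpy, scipy, OpenCV 4.12 (cv2) and the standard library are available. Lean on these libraries where they do the work, as an engineer would, in place of code of your own. Each camera call takes 0.05 s, during which the arm holds its last target.

### The job

This batch is painted: first shut the drying blower's air damper by moving its lever to the red mark at the stop, then hang every painted wooden tag by its eye on the drying rack, one to a peg, and when they all hang there, open the damper to the yellow mark. Also stand every paint stick from the table upright in a free well of the wooden block, right down to the bottom, whenever it suits you. Leave the green stick in the block and the other things on the table where they are.

Things in the scene. Friction and masses are not known exactly. Their poses are not given: they have to be found in the camera images.
- damper (a joint): angle of the blower's damper lever: 0 = shut, at its stop, red mark, leaning 0.6 rad to the blower's +y side (towards the blue scroll); it grows as the lever swings over to -y: 0.5 = yellow mark (nearly upright), 0.6 = upright, 1.2 = fully open, green mark, other stop. Friction holds it where it is left; it takes about 1.5 N at the knob to move it
- damper_knob (a point): centre of the black ball knob, 28 mm in diameter, at the end of the damper lever, 110 mm from the pivot; it is free to pinch from above
- blower: fixed drying blower: grey duct (110 mm wide in x, top at 135 mm) with its outlet at -y; from y = +180 mm on a blue scroll 260 mm tall with a handle to 292 mm. On the duct's -x side a quadrant with coloured marks and the damper lever. Origin: on the table under the duct; the lever's pivot axis, parallel to x, runs at y = 0, z = 90 mm, and the knob swings in the plane x = -85 mm
- rack: fixed wooden drying rack, 370 mm wide (y), 235 mm tall. Origin: on the table, middle of its front; its rails' front faces lie at x = 0, its base reaches x = -25 mm. Four pegs stick out of the upper rail towards -x, rising 35 degrees above level: 9 mm thick, round-ended, 58 mm long, rooted at x = 0, z = 190 mm
- peg1 (a point): middle of peg 1 (29 mm along it from its root), at y = +135 mm of the rack; axes as rack
- peg2 (a point): middle of peg 2 (29 mm along it from its root), at y = +45 mm of the rack; axes as rack
- peg3 (a point): middle of peg 3 (29 mm along it from its root), at y = -45 mm of the rack; axes as rack
- peg4 (a point): middle of peg 4 (29 mm along it from its root), at y = -135 mm of the rack; axes as rack
- tag1: painted wooden tag (red with a yellow star), 56 mm wide, 8 mm thick, 124 mm long: a rectangle from x = -40 to +38 mm and, at its +x end, a 44 mm wide tab with a 24 mm eye hole through its thickness. Origin: centre of the rectangle, on the underside; x along its length to the eye, z through its thickness, up as it lies on the table at the start. 50 g. May be absent.
- tag2: painted wooden tag (green with a white tree), 56 mm wide, 8 mm thick, 124 mm long: a rectangle from x = -40 to +38 mm and, at its +x end, a 44 mm wide tab with a 24 mm eye hole through its thickness. Origin: centre of the rectangle, on the underside; x along its length to the eye, z through its thickness, up as it lies on the table at the start. 50 g. May be absent.
- tag3: painted wooden tag (white with a red house), 56 mm wide, 8 mm thick, 124 mm long: a rectangle from x = -40 to +38 mm and, at its +x end, a 44 mm wide tab with a 24 mm eye hole through its thickness. Origin: centre of the rectangle, on the underside; x along its length to the eye, z through its thickness, up as it lies on the table at the start. 50 g. May be absent.
- tag1_eye (a point): centre of the eye hole of tag 1, 62 mm from the tag's origin along x, mid-thickness
- tag2_eye (a point): centre of the eye hole of tag 2, 62 mm from the tag's origin along x, mid-thickness
- tag3_eye (a point): centre of the eye hole of tag 3, 62 mm from the tag's origin along x, mid-thickness
- block: fixed light-wood block for paint sticks, 66 mm (x) by 208 mm (y), 60 mm high, with four round wells 32 mm in diameter and 45 mm deep, 48 mm apart in a row along its y axis, at y = +72 (well 1), +24, -24 and -72 mm (well 4); the wells' floors are 15 mm above the table. Origin: centre of its underside
- stick1: chunky red paint stick, a plain round bar 26 mm in diameter and 115 mm tall, white below and coloured at the cap, standing upright on the table at the start. Origin: centre of its flat lower end; z along it to the cap. 60 g. May be absent.
- stick2: chunky blue paint stick, a plain round bar 26 mm in diameter and 115 mm tall, white below and coloured at the cap, standing upright on the table at the start. Origin: centre of its flat lower end; z along it to the cap. 60 g. May be absent.
- stick3: chunky yellow paint stick, a plain round bar 26 mm in diameter and 115 mm tall, white below and coloured at the cap, standing upright on the table at the start. Origin: centre of its flat lower end; z along it to the cap. 60 g. May be absent.
- stick4: green paint stick of the same kind (26 mm in diameter, 115 mm long) that already stands in well 4 of the block; leave it there
- lotus_black: black lotus-shaped tealight holder, about 80 mm across and 33 mm high; origin under its centre; leave it alone
- lotus_white: white lotus-shaped tealight holder, about 80 mm across and 33 mm high; origin under its centre; leave it alone
- napkin_ring: blue ring, 58 mm across and 35 mm high; origin under its centre; leave it alone
- paint_pot: closed paint pot, 60 mm across and 60 mm high, blue cap; origin under its centre; leave it alone
- tealight: small aluminium tealight, 38 mm across and 17 mm high; origin under its centre; leave it alone
Not all that is in view belongs to the job. Of the things that look like the stick1, the middle-sized one is meant.

How it is judged (in metres and radians):
On the way, in this order (a step that is already met when the one before it is completed fails the run):
1. the damper lever is shut, at the red mark (value of joint damper below 0.1 rad), for 0.2 s.
2. with the damper still shut, every tag hangs by its eye, one to a peg (value of joint damper below 0.1 rad and (distance between tag1_eye and peg1 below 0.032 m or distance between tag1_eye and peg2 below 0.032 m or distance between tag1_eye and peg3 below 0.032 m or distance between tag1_eye and peg4 below 0.032 m) and angle between each of tag1, tag2, tag3's own x axis and vertical below 0.4 rad and linear speed of each of tag1, tag2, tag3 below 0.05 m/s and contact force between each of tag1, tag2, tag3 and the fingers below 0.05 N and (distance between tag2_eye and peg1 below 0.032 m or distance between tag2_eye and peg2 below 0.032 m or distance between tag2_eye and peg3 below 0.032 m or distance between tag2_eye and peg4 below 0.032 m) and (distance between tag3_eye and peg1 below 0.032 m or distance between tag3_eye and peg2 below 0.032 m or distance between tag3_eye and peg3 below 0.032 m or distance between tag3_eye and peg4 below 0.032 m) and distance between tag1_eye and tag2_eye above 0.055 m and distance between each of tag1_eye, tag2_eye and tag3_eye above 0.055 m), for 0.2 s.
3. the damper lever is at the yellow mark (value of joint damper between 0.4 and 0.6 rad), for 0.2 s.
At the end, for the whole second after the job is handed in: Each tag rests released, eye up within 0.4 rad, eye within 32 mm of a peg's middle, one to a peg; each stick rests upright within 0.2 rad, its lower end in a well of the block, less than 22 mm above the table; damper lever at 0.4 to 0.6 rad (all of step 3 and velocity of joint damper below 0.05 rad/s and (distance between tag1_eye and peg1 below 0.032 m or distance between tag1_eye and peg2 below 0.032 m or distance between tag1_eye and peg3 below 0.032 m or distance between tag1_eye and peg4 below 0.032 m) and angle between each of tag1, tag2, tag3's own x axis and vertical below 0.4 rad and linear speed of each of tag1, tag2, tag3, stick1, stick2, stick3 below 0.05 m/s and contact force between each of tag1, tag2, tag3 and the fingers below 0.05 N and (distance between tag2_eye and peg1 below 0.032 m or distance between tag2_eye and peg2 below 0.032 m or distance between tag2_eye and peg3 below 0.032 m or distance between tag2_eye and peg4 below 0.032 m) and (distance between tag3_eye and peg1 below 0.032 m or distance between tag3_eye and peg2 below 0.032 m or distance between tag3_eye and peg3 below 0.032 m or distance between tag3_eye and peg4 below 0.032 m) and distance between tag1_eye and tag2_eye above 0.055 m and distance between each of tag1_eye, tag2_eye and tag3_eye above 0.055 m and x of stick1 in the frame of block between -0.012 and 0.012 m and y of stick1 in the frame of block between -0.09 and 0.09 m and z of stick1 in the frame of block between 0.005 and 0.022 m and angle between each of stick1, stick2, stick3's own z axis and vertical below 0.2 rad and x of stick2 in the frame of block between -0.012 and 0.012 m and y of stick2 in the frame of block between -0.09 and 0.09 m and z of stick2 in the frame of block between 0.005 and 0.022 m and x of stick3 in the frame of block between -0.012 and 0.012 m and y of stick3 in the frame of block between -0.09 and 0.09 m and z of stick3 in the frame of block between 0.005 and 0.022 m); the robot touches nothing.
It fails at once if one of the other things on the table is pushed more than 4 cm from its place, or the green stick more than 3 cm (distance of any of lotus_black, lotus_white, napkin_ring, paint_pot, tealight from where it was at the start of the episode above 0.04 m or distance of stick4 from where it was at the start of the episode above 0.03 m).
Of tag1, tag2, tag3 only 2 to 3 are there at a start; the rules pass over those that are not, and their reading is None.
Of stick1, stick2, stick3 only 2 to 3 are there at a start; the rules pass over those that are not, and their reading is None.
At some moment in a run one of tag1, tag2, tag3 may be knocked a few centimetres aside while the robot is not near it.
It also fails if it takes over 210 s, if anything falls off the work surface, if the arm or the gripper's body presses on something with over 40 N, if the wrist force passes 120 N, or if a joint passes its speed limit or range.

## Working session

There is one attempt and no reset: what is moved stays moved. The work goes in short steps, Python scripts to look and compute and a shell command to move; the robot and the scene stay as the last step left them, time stands still between calls to the robot, and variables do not carry over. Pictures are saved under pics/ and viewed, and the job is handed in when it is done.

```bash
mkdir -p pics; ls
python3 - <<'E'
from cell import *
import cv2,numpy as np
print(read_state())
for n in("scene","top"):
    p,d=get_image(n); cv2.imwrite(f"pics/{n}0.png",p); np.save(f"pics/{n}0.npy",d)
    c=camera_params(n);print(n,c)
E
```

```text
pics
{'clock': 0.0, 'qpos': array([-1.17082463,  0.62933473,  0.03841819,  1.518367  , -0.02697881,
        0.99626152, -0.01996148]), 'qd': array([-0.00196219,  0.001414  , -0.0002335 ,  0.00149261,  0.00013025,
       -0.0002818 , -0.00066789]), 'tau': array([-1.17188851e-03, -5.63393998e+01,  1.22591615e+00, -1.93449175e+01,
        1.09721749e-02,  1.05931095e-02,  9.61300884e-06]), 'eef_pos': array([291.75569453, 580.51890686, 403.79604735]), 'tool_rot': array([-3.13973964e+00,  2.73601986e-05,  2.67589028e+00]), 'force': array([-0.40703367, -0.07061815,  0.23622621]), 'torque': array([-0.05067653, -0.03838015,  0.02951629]), 'width': 85.2917433679978}
scene {'K': array([[380.52440521,   0.        , 259.61841765],
       [  0.        , 380.52440521, 197.61368755],
       [  0.        ,   0.        ,   1.        ]]), 'T': array([[ 2.24385381e-01, -7.76104032e-01,  5.89333294e-01,
         1.12393625e+03],
       [ 9.74475732e-01,  1.74388052e-01, -1.41371340e-01,
        -1.30308971e+02],
       [ 6.94618137e-03,  6.06012655e-01,  7.95424674e-01,
         9.26445368e+02],
       [ 0.00000000e+00,  0.00000000e+00,  0.00000000e+00,
         1.00000000e+00]])}
top {'K': array([[488.63323665,   0.        , 256.61407027],
       [  0.        , 488.63323665, 188.50211582],
       [  0.        ,   0.        ,   1.        ]]), 'T': array([[ 5.27255450e-03,  9.98207219e-01, -5.96200347e-02,
         4.37129958e+02],
       [-9.99911314e-01,  5.99193606e-03,  1.18937691e-02,
         3.57992131e+01],
       [ 1.22296856e-02,  5.95520367e-02,  9.98150284e-01,
         1.59643538e+03],
       [ 0.00000000e+00,  0.00000000e+00,  0.00000000e+00,
         1.00000000e+00]])}
```

View pics/scene0.png

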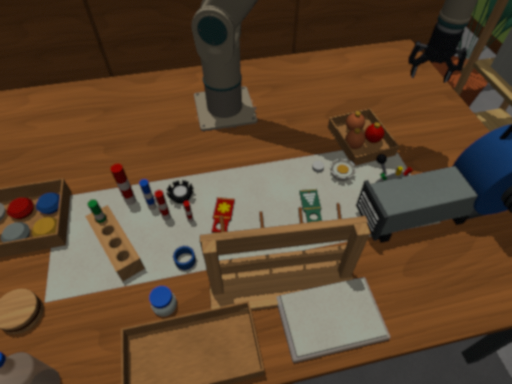

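View pics/top0.png

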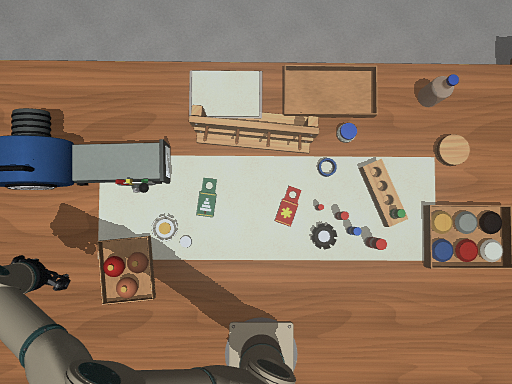

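The scene view shows the rack (285,255), the blower (430,195), the block (115,240), and a red and a green tag. Three red sticks stand on the table at about (121,180), (162,203) and (187,210), with the blue stick at (147,192). The top view shows the same sticks at (379,243), (341,215), (319,207) and (356,231). I'll enlarge these and measure.

```bash
cat > h.py <<'E'
import numpy as np,cv2
from cell import *
def ray(n,u,v):
    c=camera_params(n);K=c["K"];T=c["T"]
    d=np.array([(u-K[0,2])/K[0,0],-(v-K[1,2])/K[1,1],-1.0])
    return T[:3,3],T[:3,:3]@d
def pz(n,u,v,z):   # pixel at known height
    o,d=ray(n,u,v);s=(z-o[2])/d[2];return o+s*d
def pd(n,u,v,D):   # pixel with depth image
    o,d=ray(n,u,v);return o+d*D[int(round(v)),int(round(u))]
def proj(n,p):
    c=camera_params(n);q=c["T"][:3,:3].T@(np.asarray(p,float)-c["T"][:3,3]);K=c["K"]
    return np.array([K[0,2]+K[0,0]*q[0]/-q[2],K[1,2]-K[1,1]*q[1]/-q[2]])
def cloud(n,D):
    c=camera_params(n);K=c["K"];v,u=np.mgrid[:384,:512]
    P=np.stack([(u-K[0,2])/K[0,0]*D,-(v-K[1,2])/K[1,1]*D,-D],-1)
    return P@c["T"][:3,:3].T+c["T"][:3,3]
E
python3 - <<'E'
from h import *
np.set_printoptions(precision=1,suppress=True)
p=cv2.imread("pics/top0.png");D=np.load("pics/top0.npy")
a=cv2.resize(p[150:260,300:420],None,fx=5,fy=5,interpolation=2);cv2.imwrite("pics/c1.png",a)
a=cv2.resize(p[90:250,90:330],None,fx=3.3,fy=3.3,interpolation=2);cv2.imwrite("pics/c2.png",a)
s=cv2.imread("pics/scene0.png");a=cv2.resize(s[150:290,70:210],None,fx=4,fy=4,interpolation=2);cv2.imwrite("pics/c3.png",a)
C=cloud("top",D)
for u,v in((319,207),(341,215),(356,231),(379,243),(398,214),(137,184)):
    print(u,v,C[v,u],C[v-4:v+5,u-4:u+5,2].max())
E
```

```text
319 207 [ 471.3 -176.6   78.8] 88.79448077728875
341 215 [ 446.6 -238.9  111.9] 118.84644529217985
356 231 [ 398.4 -283.9  113.8] 1596.435377839983
379 243 [ 364.2 -345.   146.1] 158.96178136855497
398 214 [ 450.5 -408.1  127.5] 135.1054937239537
137 184 [537.7 382.9 105.5] 208.4191523184777
```

View pics/c1.png

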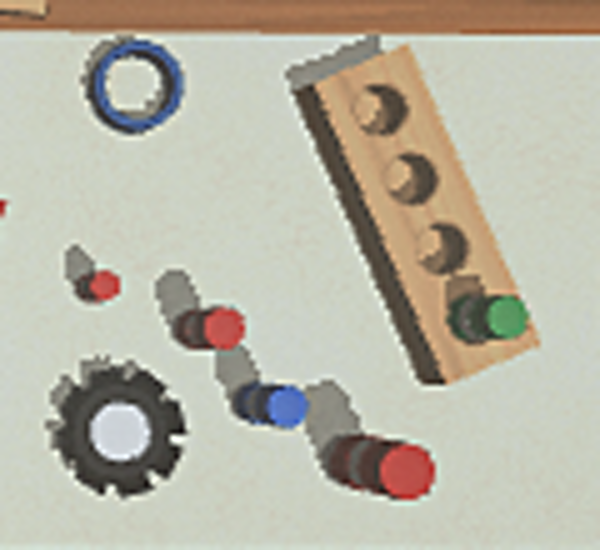

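View pics/c2.png

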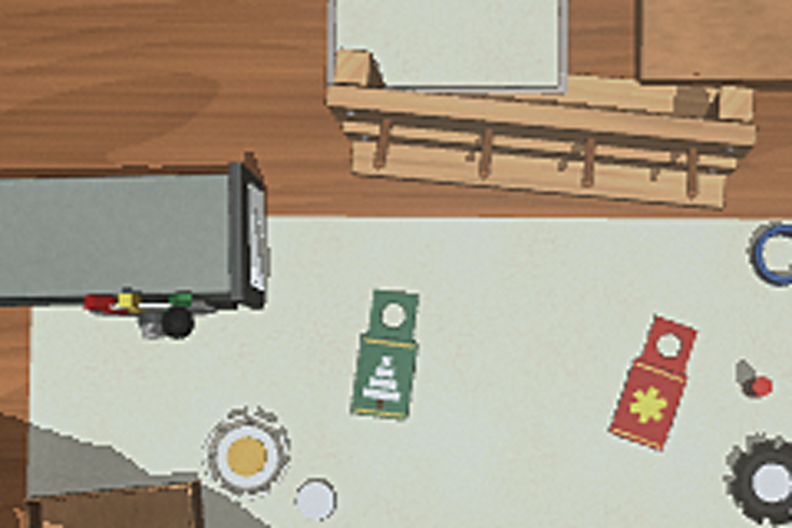

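View pics/c3.png

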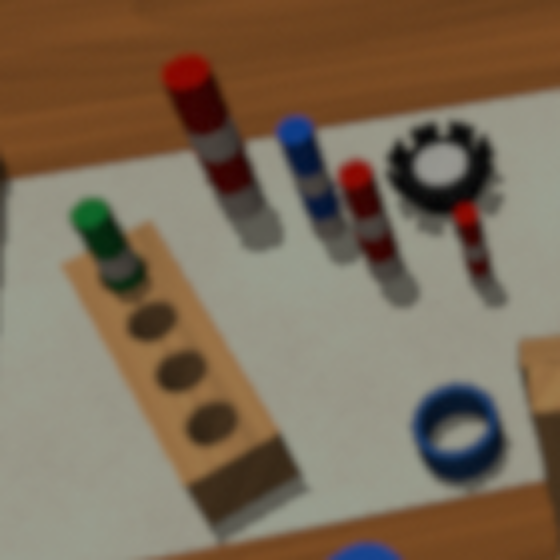

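Named: red sticks in the top view at (319,207), about 79 mm tall; (341,215), about 115 mm; and (379,243), about 148 mm. The middle one at (341,215) is stick1. In the enlarged crop it is also the same thickness as the blue stick. Tags 1 (red) and 2 (green) are present, and there is no white tag or yellow stick. Next I'll measure everything.

Run:
```python
from h import *
np.set_printoptions(precision=1,suppress=True)
p=cv2.imread("pics/top0.png");D=np.load("pics/top0.npy");C=cloud("top",D)
hsv=cv2.cvtColor(p,cv2.COLOR_BGR2HSV)
# sticks: cap top centroids
for nm,(u,v),z in(("small",(319,207),79),("s1",(345,215),115),("s2",(357,231),115),("big",(381,244),150),("green",(401,213),130)):
    w=C[v-9:v+10,u-9:u+10]; m=(abs(w[...,2]-z)<9)
    ij=np.argwhere(m)+[v-9,u-9]; c=ij.mean(0); print(nm,m.sum(),c[::-1],"z",np.median(w[...,2][m]),pz("top",c[1],c[0],z))
# wells (c1 crop: /5 + (300,150)) at z=60
for w in((380,108),(411,179),(442,247),):
    print("well",pz("top",300+w[0]/5,150+w[1]/5,60))
for w in((410,43),(541,347)): print("blockedge",pz("top",300+w[0]/5,150+w[1]/5,60))
# pegs tips
f=lambda a:(90+a[0]/3.3,90+a[1]/3.3)
for a in((380,165),(484,177),(587,185),(692,195)): print("pegtip",pz("top",*f(a),222))
for a in((327,88),(755,123)): print("rail top front/back",f(a),pz("top",*f(a),235))
for a in((335,108),(751,146)): print("railfront",pz("top",*f(a),235))
for a in((352,173),(723,207)): print("base front",pz("top",*f(a),10),pz("top",*f(a),0))
# tags
for nm,lo,hi in(("green",(60,60,40),(90,255,200)),):
    m=cv2.inRange(hsv,lo,hi); m[:, :190]=0;m[:,225:]=0;m[:170]=0;m[225:]=0
    print(nm,m.sum()/255)
for nm,pts in(("tag2",((393,315),(375,344),(416,347),(353,415),(405,419),(374,290),(418,293))),("tag1",((668,345),(632,361),(685,376),(609,433),(663,450),(655,316),(697,327)))):
    for a in pts: print(nm,pz("top",*f(a),8))
# knob
for a in((178,322),): print("knob",pz("top",*f(a),195))
m=(C[...,0]>480)&(C[...,0]<560)&(C[...,1]>220)&(C[...,1]<450)&(C[...,2]>150)
m[:170]=0;m[200:]=0
ij=np.argwhere(m);print(len(ij),[(tuple(x),C[tuple(x)]) for x in ij[:30]])
```

```text
small 29 [320.4 206.7] z 81.67481533014893 [ 472.3 -181.1   79. ]
s1 57 [344.  215.4] z 112.85409814390778 [ 445.4 -247.4  115. ]
s2 59 [356.6 230.8] z 113.5889878624132 [ 399.1 -285.6  115. ]
big 106 [380.6 243.9] z 148.79266112147525 [ 361.6 -348.6  150. ]
green 63 [400.6 213. ] z 128.2222745136064 [ 453.5 -415.3  130. ]
well [ 584.8 -360.2   60. ]
well [ 539.8 -379.5   60. ]
well [ 496.9 -398.7   60. ]
blockedge [ 626.3 -379.7   60. ]
blockedge [ 434.3 -460.6   60. ]
pegtip [655.9 165.9 222. ]
pegtip [646.2  76.6 222. ]
pegtip [639.9 -11.9 222. ]
pegtip [ 631.9 -102.1  222. ]
rail top front/back (189.0909090909091, 116.66666666666667) [719.6 210.5 235. ]
rail top front/back (318.7878787878788, 127.27272727272728) [ 692.3 -154.7  235. ]
railfront [702.5 203.4 235. ]
railfront [ 672.5 -151.2  235. ]
base front [681.5 213.5  10. ] [683.  214.6   0. ]
base front [ 650.2 -154.2   10. ] [ 651.5 -155.4    0. ]
green 378.0
tag2 [541.  171.6   8. ]
tag2 [512.3 189.    8. ]
tag2 [509.6 148.6   8. ]
tag2 [442.4 209.7   8. ]
tag2 [438.7 158.7   8. ]
tag2 [565.6 190.6   8. ]
tag2 [562.9 147.2 
[... 1437 characters left out ...]
p.int64(180), np.int64(143)), array([546.2, 353.6, 156.4])), ((np.int64(180), np.int64(144)), array([546.5, 351.5, 152.6])), ((np.int64(180), np.int64(145)), array([546.6, 348.8, 151.5])), ((np.int64(180), np.int64(146)), array([546.5, 345.3, 154.3])), ((np.int64(181), np.int64(116)), array([543.1, 434.2, 151.5])), ((np.int64(181), np.int64(117)), array([542.7, 429.5, 158. ])), ((np.int64(181), np.int64(118)), array([542.6, 426.1, 159.7])), ((np.int64(181), np.int64(126)), array([542.4, 401.4, 164.8])), ((np.int64(181), np.int64(127)), array([542.3, 398.3, 165.4])), ((np.int64(181), np.int64(128)), array([542.8, 396.8, 159.6])), ((np.int64(181), np.int64(129)), array([542.5, 393.1, 162.9]))]
```

Run:
```python
from h import *
np.set_printoptions(precision=1,suppress=True)
p=cv2.imread("pics/top0.png");D=np.load("pics/top0.npy");C=cloud("top",D)
w=p[170:205,110:180];cv2.imwrite("pics/k.png",cv2.resize(w,None,fx=10,fy=10,interpolation=0))
m=(p[180:197,134:152].max(-1)<45)
print(m.astype(int)); ij=np.argwhere(m)+[180,134];print(ij.mean(0)[::-1])
print(C[183:194,140:148,2])
# duct edges for yaw
m=(abs(C[...,2]-135)<6)&(C[...,0]>540)&(C[...,0]<700)&(C[...,1]>200)&(C[...,1]<420)
P=C[m][:,:2].astype(np.float32);r=cv2.minAreaRect(P);print("duct",r,len(P))
# block
m=(abs(C[...,2]-60)<5)&(C[...,0]>400)&(C[...,0]<660)&(C[...,1]<-310)&(C[...,1]>-480)
P=C[m][:,:2].astype(np.float32);print("block",cv2.minAreaRect(P),len(P))
# rack rail top
m=(abs(C[...,2]-235)<5)&(C[...,0]>640)&(C[...,0]<740)&(C[...,1]<250)&(C[...,1]>-200)
P=C[m][:,:2].astype(np.float32);print("rail",cv2.minAreaRect(P),len(P))
a=cv2.resize(p[105:160,180:330],None,fx=5,fy=5,interpolation=2);cv2.imwrite("pics/rk.png",a)
```

```text
[[1 0 0 1 1 1 1 0 0 0 0 0 0 0 0 0 0 0]
 [1 1 1 1 1 1 1 0 0 0 0 0 0 0 0 0 0 0]
 [0 0 0 0 0 0 0 0 0 0 0 0 0 0 0 0 0 0]
 [0 0 0 0 0 0 0 0 1 1 1 1 0 0 0 0 0 0]
 [0 0 0 0 0 0 0 1 1 1 1 1 1 1 0 0 0 0]
 [0 0 0 0 0 0 1 1 1 1 1 1 1 1 0 0 0 0]
 [0 0 0 0 0 1 1 1 1 1 1 1 1 1 0 0 0 0]
 [0 0 0 0 0 1 1 1 0 0 0 1 1 1 0 0 0 0]
 [0 0 0 0 0 1 1 1 0 0 0 0 1 1 1 0 0 0]
 [0 0 0 0 0 0 1 1 0 0 1 1 1 1 0 0 0 0]
 [0 0 0 0 0 0 1 1 1 1 1 1 1 1 0 0 0 0]
 [0 0 0 0 0 0 0 1 1 1 1 1 1 0 0 0 0 0]
 [0 0 0 0 0 0 0 0 0 0 0 0 0 0 0 0 0 0]
 [0 0 0 0 0 0 0 0 0 0 0 0 0 0 0 0 0 0]
 [0 0 0 0 0 0 0 0 0 0 0 0 0 0 0 0 0 0]
 [0 0 0 0 0 0 0 0 0 0 0 0 0 0 0 0 0 0]
 [0 0 0 0 0 0 0 0 0 0 0 0 0 0 0 0 0 0]]
[142.4 186. ]
[[136.4 134.1 198.  197.5 194.1 197.6 124.8 124.9]
 [204.6 195.  192.  201.1 200.5 199.6 197.3  91.8]
 [200.  204.4 197.9 200.7 197.2 201.1 197.7 193.8]
 [199.2 204.7 206.6 195.6 198.3 198.  196.6 199.7]
 [205.7 208.4 207.6 208.6 202.3 194.5 201.9 196.7]
 [198.  196.  204.5 205.2 201.3 204.2 198.5 195.8]
 [201.  206.  205.3 202.9 206.7 199.2 200.3 192.5]
 [196.  200.1 200.6 202.2 201.8 198.8 199.  191.9]
 [ -2.5 197.3 199.5 197.4 199.9 198.9 195.7  -0.3]
 [ -7.7   0.9 186.  190.7 190.5  -0.5  -2.8   0.6]
 [  2.3  -8.5   0.6  -2.9   5.9   1.2   3.5   0.4]]
duct ((606.3696899414062, 358.7291564941406), (129.6458282470703, 123.65062713623047), 0.637650191783905) 1320
block ((519.3214721679688, -387.63177490234375), (207.840576171875, 69.10932159423828), 23.32801055908203) 848
rail ((708.179931640625, 28.989883422851562), (365.0738830566406, 48.583702087402344), 87.32342529296875) 446
```

View pics/k.png

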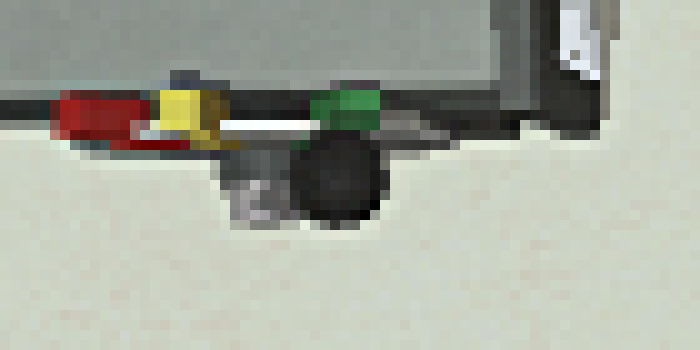

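View pics/rk.png

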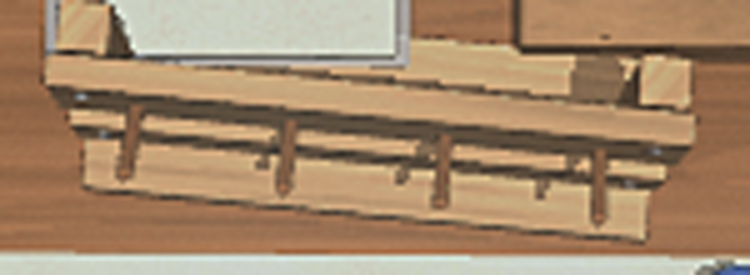

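```bash
cat >> h.py <<'E'
def go(x,y,z,yaw_deg=None):
    s=read_state();p=s["eef_pos"];w=s["tool_rot"][2]
    d=np.array([x,y,z])-p;c,sn=np.cos(w),np.sin(w)
    t=[c*d[0]+sn*d[1], sn*d[0]-c*d[1], -d[2]]
    a=0 if yaw_deg is None else -((yaw_deg-np.degrees(w)+180)%360-180)
    print("shift",np.round(t,1),"turn",round(a,1),"n>=",int(np.ceil(max(np.linalg.norm(t)/41.7,abs(a)/7.16))))
def st():
    s=read_state();print(round(s["clock"],2),s["eef_pos"].round(1),"yaw",np.degrees(s["tool_rot"][2]).round(1),"rp",s["tool_rot"][:2].round(3),"F",s["force"].round(1),"w",round(s["width"],1),"q7",s["qpos"][[0,6]].round(2))
E
python3 - <<'E'
from h import *
print(pz("top",143.7,187.2,190)); go(521,345,404,182)
E
```

```text
[522.93910352 343.81429072 190.        ]
shift [-3.106e+02 -1.075e+02 -1.000e-01] turn -28.7 n>= 8
```

```bash
python3 -m jog '[-40,-14,0,-4,60, -80,-28,0,-8,50, -120,-41,0,-12,45, -160,-55,0,-16,45, -195,-67,0,-20,45, -230,-79,0,-24,45, -262,-90,0,-27,45, -288,-99,0,-28.5,45, -305,-105,0,-28.5,45, -312,-107,0,-28.5,45, -312,-107,0,-28.5,45, -312,-107,0,-28.5,45]'
python3 - <<'E'
from h import *
st(); go(522,344,345,182)
E
```

```text
clock: 1.1
eef_pos: [521.8, 345.9, 404.4]
tool_rot: [3.141, -0.001, -3.109]
force: [-0.4, -0.1, 0.5]
width: 45.1
1.1 [521.8 345.9 404.4] yaw -178.2 rp [ 3.141e+00 -1.000e-03] F [-0.4 -0.1  0.5] w 45.1 q7 [-0.57  0.91]
shift [-0.1 -1.9 59.4] turn -0.2 n>= 2
```

```bash
python3 -m jog '[0,-2,15,0,45, 0,-2,30,0,45, 0,-2,42,0,45, 0,-2,52,0,45, 0,-2,59,0,45, 0,-2,59,0,45]'
python3 - <<'E'
from h import *
st(); go(517,450,345)
p,d=get_image("scene");cv2.imwrite("pics/s1.png",cv2.resize(p[80:260,300:512],None,fx=3,fy=3))
E
```

```text
clock: 1.6
eef_pos: [521.3, 344.0, 344.1]
tool_rot: [-3.141, -0.003, -3.108]
force: [-0.0, -0.1, 0.2]
width: 45.1
1.6 [521.3 344.  344.1] yaw -178.1 rp [-3.141e+00 -3.000e-03] F [-0.  -0.1  0.2] w 45.1 q7 [-0.57  0.91]
shift [  0.7 106.1  -0.9] turn 0 n>= 3
```

View pics/s1.png

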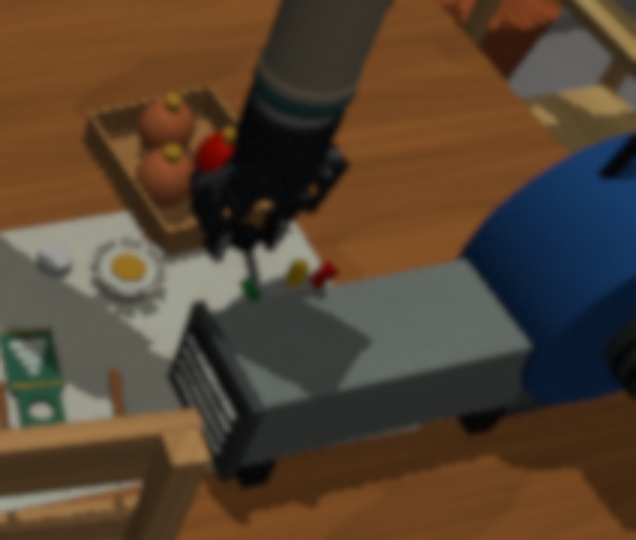

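The crop shows the knob between the jaws at about (255,232), with the lever coming out below near the green mark. I'll push it towards +y.

```bash
python3 -m jog '[0,8,0,0,45, 0,18,0,0,45, 0,30,0,0,45, 0,42,0,0,45, 0,54,0,0,45, 0,66,0,0,45, 0,78,0,0,45, 0,88,0,0,45, 0,96,0,0,45, 0,102,0,0,45, 0,106,0,0,45, 0,106,0,0,45]'; python3 -m jog '[0,2,0,0,45, 0,4,0,0,45,0,4,0,0,45]'; python3 -m jog '[0,2,0,0,45, 0,4,0,0,45,0,4,0,0,45]'
```

```text
clock: 2.65
eef_pos: [519.0, 450.0, 345.5]
tool_rot: [3.141, -0.0, -3.109]
force: [0.8, 0.1, 0.3]
width: 45.2
clock: 2.9
eef_pos: [519.4, 452.8, 345.7]
tool_rot: [-3.141, 0.0, -3.11]
force: [0.1, -1.0, -0.3]
width: 44.9
clock: 3.15
eef_pos: [519.1, 457.2, 345.7]
tool_rot: [3.141, 0.0, -3.11]
force: [0.5, -1.9, -1.5]
width: 45.3
```

```bash
python3 -m jog '[0,1.5,0,0,45, 0,3,0,0,45,0,3,0,0,45]'; python3 -m jog '[0,1.5,0,0,45, 0,3,0,0,45,0,3,0,0,45]';  python3 -m jog '[0,1.5,0,0,45, 0,3,0,0,45,0,3,0,0,45]'
python3 - <<'E'
from h import *
p,d=get_image("scene");cv2.imwrite("pics/s2.png",cv2.resize(p[80:260,300:512],None,fx=3,fy=3))
E
```

```text
clock: 3.4
eef_pos: [519.2, 459.4, 345.5]
tool_rot: [-3.14, -0.0, -3.11]
force: [-0.2, -3.7, 0.4]
width: 44.6
clock: 3.65
eef_pos: [519.4, 460.4, 345.3]
tool_rot: [-3.135, -0.002, -3.112]
force: [-1.5, -8.9, 2.3]
width: 45.0
clock: 3.9
eef_pos: [519.6, 461.4, 345.1]
tool_rot: [-3.13, -0.003, -3.113]
force: [-1.6, -12.8, 4.4]
width: 44.5
```

View pics/s2.png

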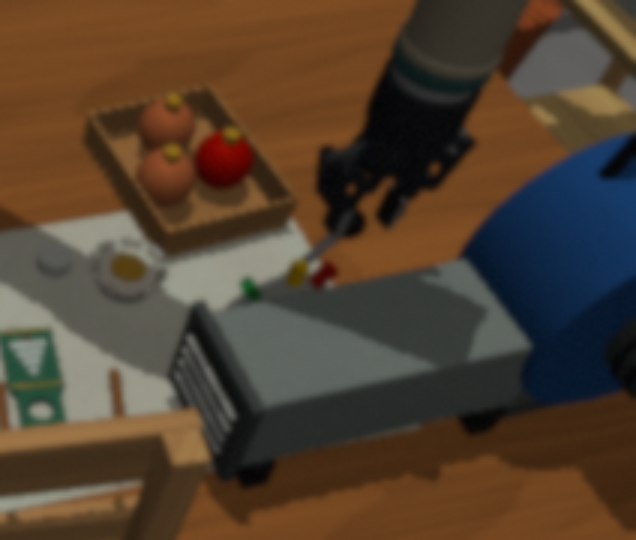

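The lever is at the stop: the force rose to 13 N, and the picture shows the lever leaning over the red mark with the knob at about (345,218). I'll back off, rise, and look with the arm clear.

```bash
python3 -m jog '[0,-4,0,0,45, 0,-9,0,0,45, 0,-9,0,0,45, 0,-9,-25,0,45, 0,-9,-60,0,60, 0,-40,-90,0,80, 0,-80,-100,0,85, 0,-120,-100,0,85]'
python3 - <<'E'
from h import *
st()
for n in("top","scene"):
    p,d=get_image(n);cv2.imwrite(f"pics/{n}3.png",p);np.save(f"pics/{n}3.npy",d)
go(485,178.7,250,173)
E
```

```text
clock: 4.62
eef_pos: [522.6, 348.0, 449.9]
tool_rot: [3.134, 0.007, -3.106]
force: [1.3, -1.2, 0.3]
width: 84.7
4.62 [522.6 348.  449.9] yaw -178.0 rp [3.134 0.007] F [ 1.3 -1.2  0.3] w 84.7 q7 [-0.57  0.93]
shift [  43.4 -159.6  197.6] turn 8.3 n>= 7
```

View pics/top3.png

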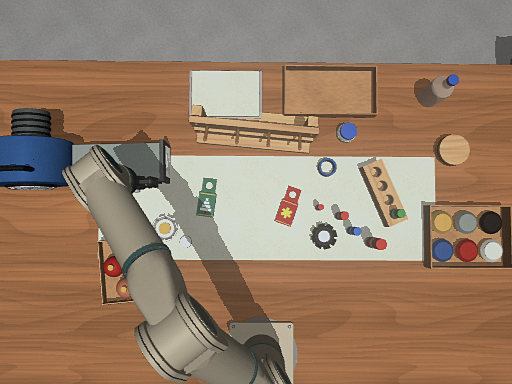

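View pics/scene3.png

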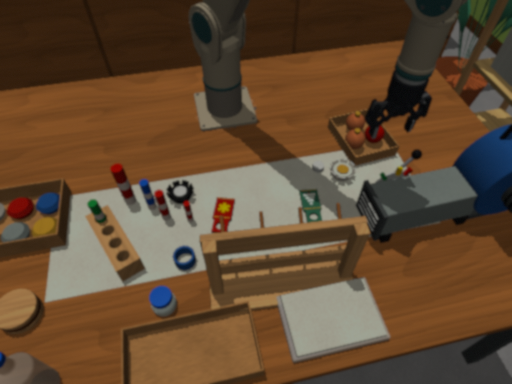

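The damper is shut, with the knob at (416,154) in the scene view, and the tags are unmoved. Next, tag2.

```bash
python3 -m jog '[5,-30,20,2,85, 13,-60,45,4,85, 22,-95,80,7,85, 32,-125,120,9,85, 40,-148,160,9,85, 43.5,-159,190,9,85, 43.5,-160,198,9,85, 43.5,-160,198,9,85, 43.5,-160,198,9,85]'
python3 - <<'E'
from h import *
st()
p,d=get_image("top");cv2.imwrite("pics/t4.png",cv2.resize(p[140:260,130:310],None,fx=4,fy=4))
p,d=get_image("scene");cv2.imwrite("pics/s4.png",cv2.resize(p[130:260,230:400],None,fx=4,fy=4))
go(485,178.7,176,173)
E
```

```text
clock: 5.47
eef_pos: [484.6, 185.7, 247.4]
tool_rot: [3.141, -0.0, 3.016]
force: [0.7, -0.1, 0.1]
width: 85.3
5.47 [484.6 185.7 247.4] yaw 172.8 rp [ 3.141 -0.   ] F [ 0.7 -0.1  0.1] w 85.3 q7 [-0.39  0.97]
shift [-0.6 -8.  73.2] turn -0.1 n>= 2
```

View pics/t4.png

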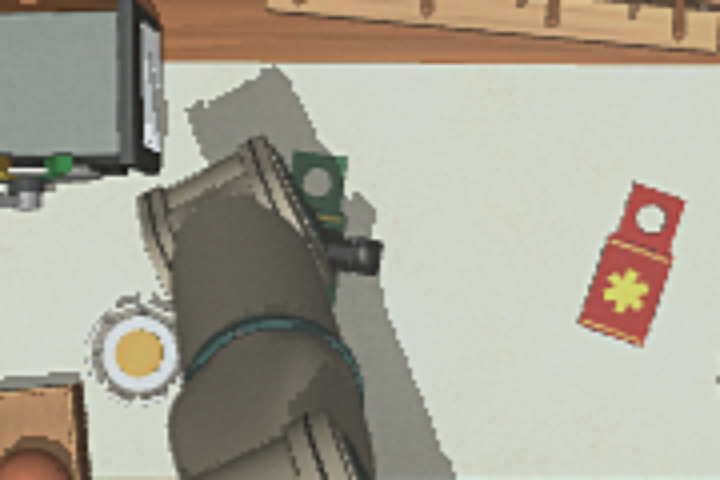

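View pics/s4.png

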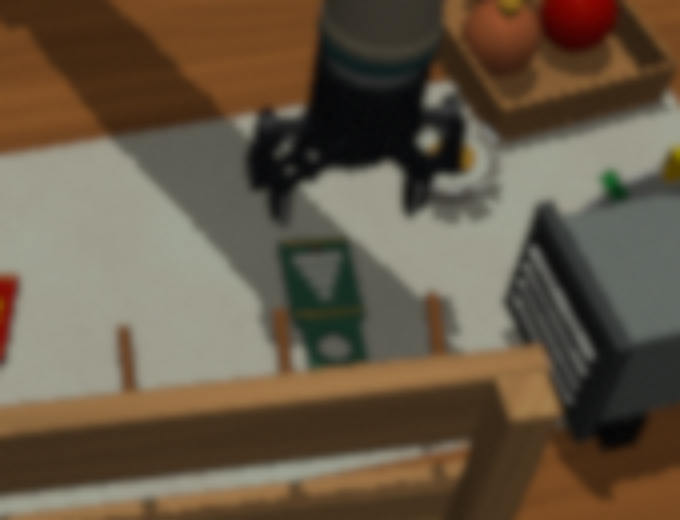

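```bash
python3 -m jog '[0,-4,20,0,85, 0,-8,45,0,85, 0,-8,65,0,85, 0,-8,76,0,85, 0,-8,78,0,85, 0,-8,78,0,85, 0,-8,78,0,85]'
python3 - <<'E'
from h import *
st();go(485,178.7,170,173)
E
```

```text
clock: 6.15
eef_pos: [483.8, 177.6, 170.9]
tool_rot: [3.14, 0.002, 3.017]
force: [-1.2, -0.6, -0.4]
width: 85.2
6.15 [483.8 177.6 170.9] yaw 172.8 rp [3.14e+00 2.00e-03] F [-1.2 -0.6 -0.4] w 85.2 q7 [-0.39  0.97]
shift [-1.   1.2  0.9] turn -0.2 n>= 1
```

```bash
python3 -m jog '[-1,1,1,0,75, -1,1,1,0,65, -1,1,1,0,58, -1,1,1,0,50, -1,1,1,0,48, -1,1,1,0,48,-1,1,1,0,48,-1,1,1,0,48]'; python3 -m jog '[0,0,-5,0,48, 0,0,-15,0,48,0,0,-30,0,48, 0,0,-30,0,48,0,0,-30,0,48]'
python3 - <<'E'
from h import *
st()
p,d=get_image("scene");cv2.imwrite("pics/s5.png",cv2.resize(p[130:260,230:400],None,fx=4,fy=4))
E
```

```text
clock: 6.82
eef_pos: [484.6, 177.9, 169.9]
tool_rot: [3.141, 0.001, 3.016]
force: [-0.7, 0.5, 9.4]
width: 54.2
clock: 7.23
eef_pos: [484.7, 177.8, 199.7]
tool_rot: [3.141, 0.002, 3.016]
force: [0.8, 0.9, -0.2]
width: 53.8
7.23 [484.7 177.8 199.7] yaw 172.8 rp [3.141e+00 2.000e-03] F [ 0.8  0.9 -0.2] w 53.8 q7 [-0.38  0.97]
```

View pics/s5.png

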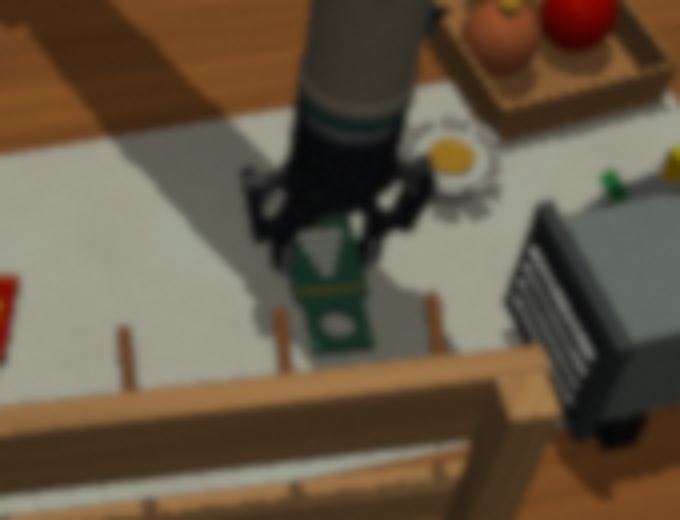

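Tag2 is held level, with its eye at (338,322) in the crop. I'll raise it, then move it in over peg 2.

```bash
python3 -m jog '[0,0,-20,0,48, 0,0,-50,0,48, 0,0,-85,0,48, 0,0,-120,0,48, 0,0,-155,0,48, 0,0,-185,0,48, 0,0,-203,0,48, 0,0,-207,0,48, 0,0,-207,0,48,0,0,-207,0,48]'
python3 - <<'E'
from h import *
st()
go(598.5,80.2,407,175)
E
```

```text
clock: 8.12
eef_pos: [483.8, 177.4, 404.4]
tool_rot: [-3.14, -0.002, 3.016]
force: [-0.4, -0.6, -1.6]
width: 53.8
8.12 [483.8 177.4 404.4] yaw 172.8 rp [-3.14e+00 -2.00e-03] F [-0.4 -0.6 -1.6] w 53.8 q7 [-0.36  1.  ]
shift [-126.   -82.1   -2.6] turn -2.2 n>= 4
```

```bash
python3 -m jog '[-12,-8,-3,0,48, -32,-21,-3,-1,48, -56,-37,-3,-2,48, -80,-52,-3,-2,48, -102,-66,-3,-2,48, -118,-77,-3,-2,48, -126,-82,-3,-2.2,48, -126,-82,-3,-2.2,48, -126,-82,-3,-2.2,48,-126,-82,-3,-2.2,48]'
python3 - <<'E'
from h import *
st()
p,d=get_image("top");cv2.imwrite("pics/t6.png",cv2.resize(p[90:210,170:330],None,fx=5,fy=5,interpolation=2))
p,d=get_image("scene");cv2.imwrite("pics/s6.png",cv2.resize(p[150:300,190:370],None,fx=4,fy=4,interpolation=2));np.save("pics/s6.npy",d)
go(598.5,80.2,407,175)
E
```

```text
clock: 8.95
eef_pos: [597.9, 82.1, 407.8]
tool_rot: [3.141, -0.003, 3.057]
force: [-0.9, 0.3, -0.6]
width: 53.9
8.95 [597.9  82.1 407.8] yaw 175.1 rp [ 3.141e+00 -3.000e-03] F [-0.9  0.3 -0.6] w 53.9 q7 [-0.14  1.27]
shift [-0.6 -1.8  1.5] turn 0.1 n>= 1
```

View pics/t6.png

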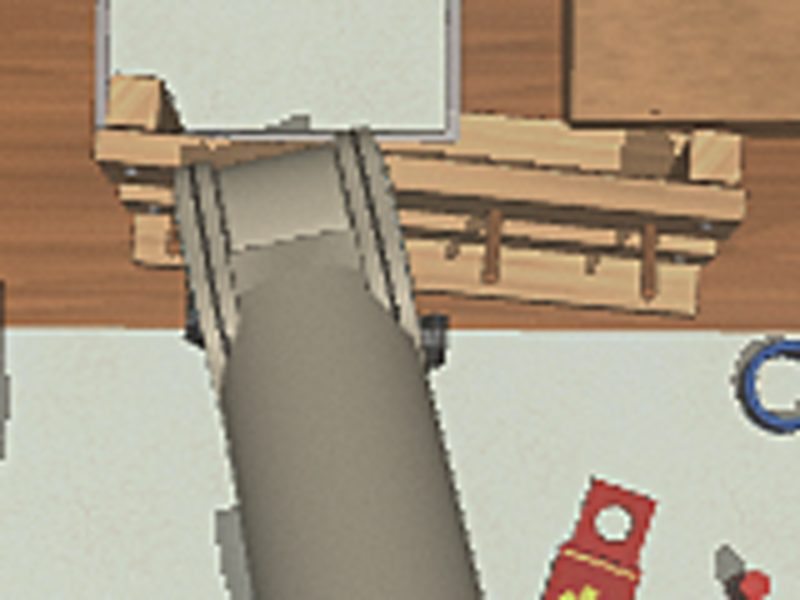

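View pics/s6.png

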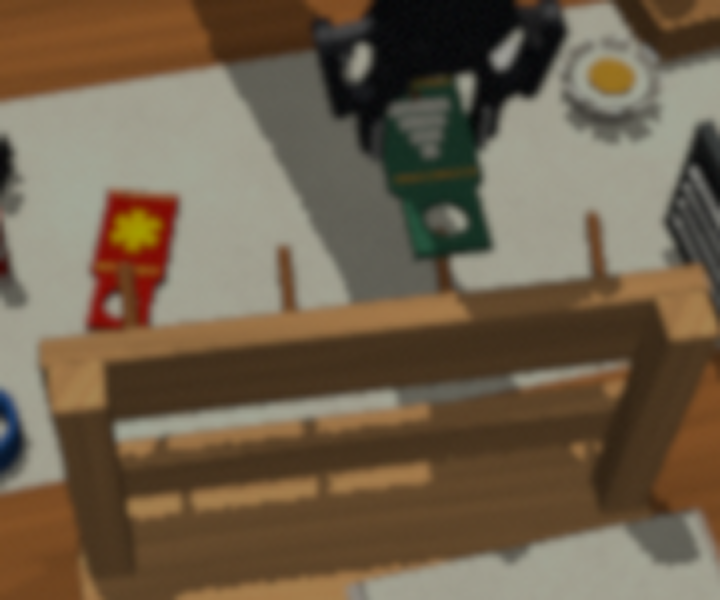

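```bash
python3 - <<'E'
from h import *
np.set_printoptions(precision=1,suppress=True)
O=np.array([691.4,28,0]);a=np.radians(-4.9);R=np.array([[np.cos(a),-np.sin(a),0],[np.sin(a),np.cos(a),0],[0,0,1]])
f=lambda q:(q-np.array([190,150]))*4
print("hole seen world @z246",pz("scene",301.5,205,246),"@238",pz("scene",301.5,205,238))
for y in(135,45,-45,-135):
    print(y,"tip",f(proj("scene",O+R@[-47.5,y,223.3])))
print("eye pred",f(proj("scene",[655,78,246])))
E
python3 - <<'E'
import cv2
p=cv2.imread('pics/s6.png');cv2.imwrite('pics/s6c.png',cv2.resize(p[150:300,350:650],None,fx=2.5,fy=2.5))
E
```

```text
hole seen world @z246 [660.2  76.6 246. ] @238 [654.8  79.1 238. ]
135 tip [589.6 209.3]
45 tip [436.5 226.4]
-45 tip [280.4 243.9]
-135 tip [121.4 261.6]
eye pred [445.7 212.2]
```

View pics/s6c.png

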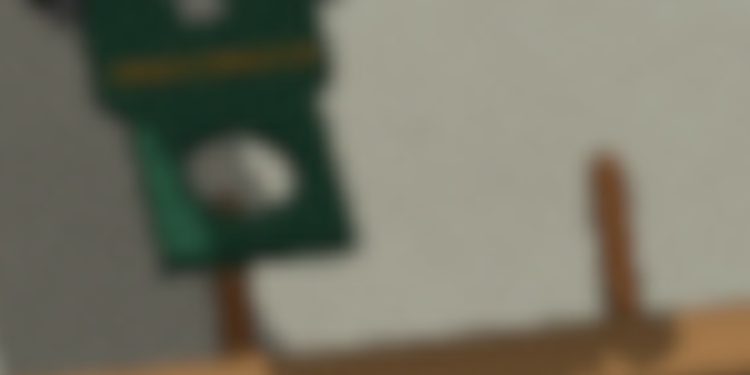

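The tips of the other pegs match my model to within about 2 mm, and the tip of peg 2 can be seen inside the eye hole. I'll lower now.

```bash
python3 -m jog '[0,-1,4,0,48, 0,-1,9,0,48, 0,-1,13,0,48, 0,-1,16,0,48, 0,-1,18,0,48, 0,-1,18,0,48,0,-1,18,0,48]'
python3 - <<'E'
from h import *
st()
p,d=get_image("scene");cv2.imwrite("pics/s7.png",cv2.resize(p[185:225,275:345],None,fx=10,fy=10,interpolation=2))
go(598.5,80.2,387,175)
E
```

```text
clock: 9.63
eef_pos: [598.9, 79.5, 390.5]
tool_rot: [-3.142, -0.0, 3.054]
force: [0.0, 0.0, -0.0]
width: 54.4
9.63 [598.9  79.5 390.5] yaw 175.0 rp [-3.142 -0.   ] F [ 0.  0. -0.] w 54.4 q7 [-0.14  1.27]
shift [0.6 0.6 3.7] turn 0.0 n>= 1
```

View pics/s7.png

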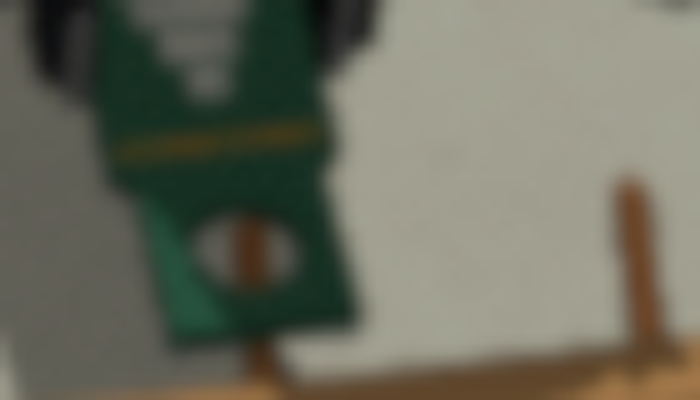

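The peg stands in the middle of the hole sideways, with its tip at (248,213) close to the near rim. I'll shift back 2 mm, lower a little more, then release.

```bash
python3 -m jog '[1,0,0,0,48, 2,0,1,0,48, 2,0,2.5,0,48, 2,0,4,0,48, 2,0,4,0,48]'
python3 - <<'E'
from h import *
st()
p,d=get_image("scene");cv2.imwrite("pics/s8.png",cv2.resize(p[185:225,275:345],None,fx=10,fy=10,interpolation=2))
E
```

```text
clock: 10.1
eef_pos: [596.8, 79.7, 386.3]
tool_rot: [-3.141, -0.001, 3.055]
force: [-0.0, 0.0, -0.2]
width: 54.0
10.1 [596.8  79.7 386.3] yaw 175.0 rp [-3.141e+00 -1.000e-03] F [-0.   0.  -0.2] w 54.0 q7 [-0.14  1.26]
```

View pics/s8.png

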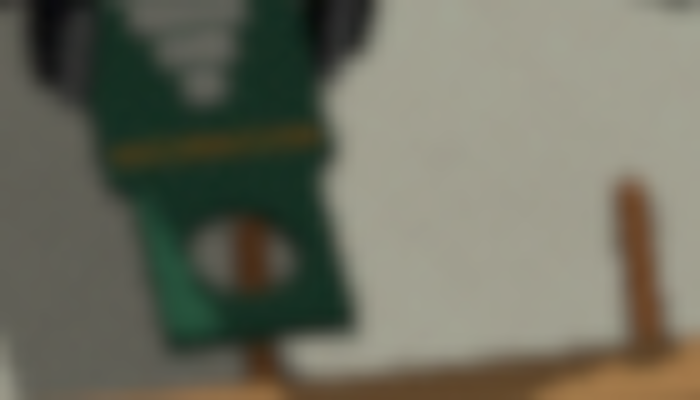

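```bash
python3 -m jog '[0,0,2,0,48, 0,0,2,0,48]'; python3 -m jog '[0,0,0,0,85, 0,0,0,0,85, 0,0,0,0,85, 0,0,0,0,85, 0,0,0,0,85,0,0,0,0,85,0,0,0,0,85,0,0,0,0,85]'
python3 - <<'E'
from h import *
st()
p,d=get_image("scene");cv2.imwrite("pics/s9.png",cv2.resize(p[150:300,190:370],None,fx=4,fy=4,interpolation=2))
E
```

```text
clock: 10.32
eef_pos: [597.0, 79.7, 384.4]
tool_rot: [-3.142, -0.0, 3.054]
force: [-0.4, 0.2, 0.3]
width: 54.2
clock: 10.98
eef_pos: [596.9, 79.7, 384.7]
tool_rot: [3.142, -0.0, 3.055]
force: [-0.5, -0.2, 0.1]
width: 85.0
10.98 [596.9  79.7 384.7] yaw 175.0 rp [ 3.142 -0.   ] F [-0.5 -0.2  0.1] w 85.0 q7 [-0.14  1.26]
```

View pics/s9.png

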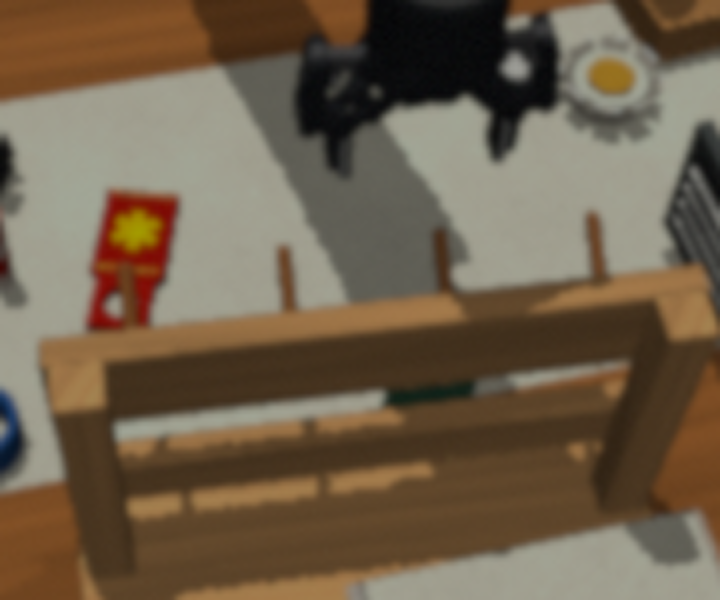

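Green shows at (430,392) between the rails, so the tag seems to have slid down onto the peg. I'll pull back and check from above.

```bash
python3 -m jog '[0,0,-10,0,85, 5,0,-25,0,85, 25,0,-30,0,85, 55,0,-30,0,85, 90,-10,-30,0,85, 120,-35,-30,0,85, 130,-70,-30,4,85, 130,-105,-30,8,85, 130,-135,-20,12,85, 130,-155,0,13,85, 130,-160,10,13,85, 130,-160,10,13,85]'
python3 - <<'E'
from h import *
st()
p,d=get_image("top");cv2.imwrite("pics/t10.png",cv2.resize(p[90:250,170:330],None,fx=3.7,fy=3.7,interpolation=2))
p,d=get_image("scene");cv2.imwrite("pics/s10.png",cv2.resize(p[150:300,190:370],None,fx=4,fy=4,interpolation=2))
go(460.5,-82.7,250,161.7)
E
```

```text
clock: 12.03
eef_pos: [452.7, -70.3, 373.8]
tool_rot: [-3.14, -0.003, 2.824]
force: [-0.9, 0.4, -0.6]
width: 85.4
12.03 [452.7 -70.3 373.8] yaw 161.8 rp [-3.14e+00 -3.00e-03] F [-0.9  0.4 -0.6] w 85.4 q7 [0.08 1.35]
shift [-10.9 -11.8 125.2] turn 0.3 n>= 4
```

View pics/t10.png

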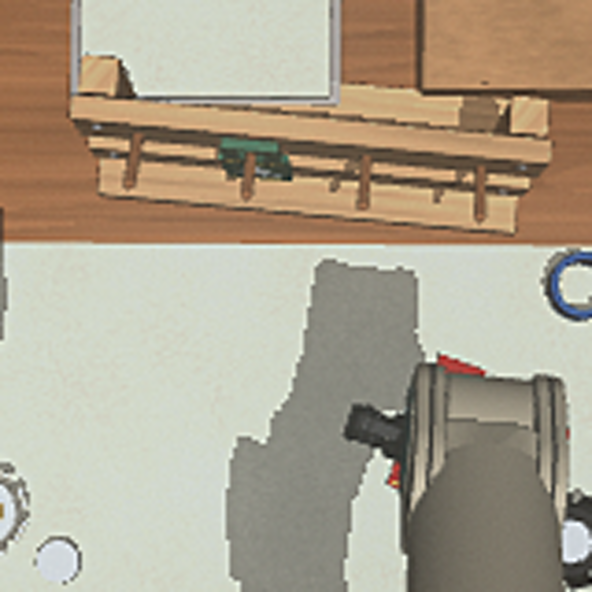

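View pics/s10.png

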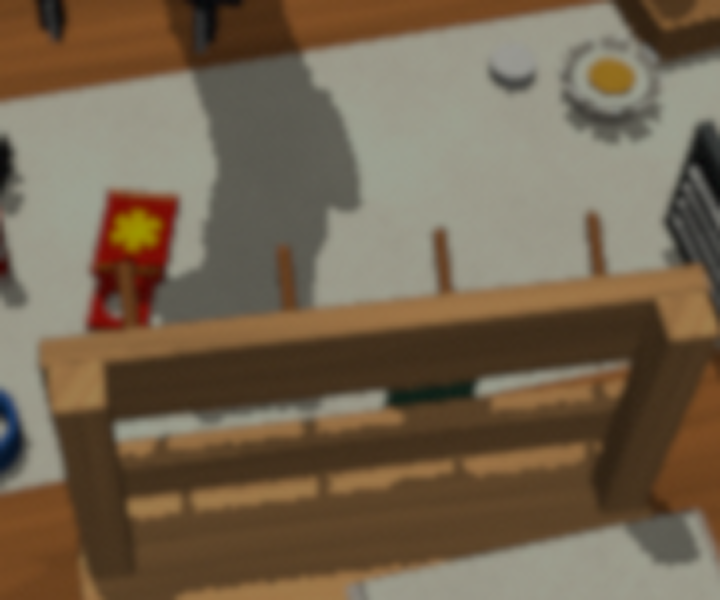

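Tag2 hangs on peg 2, at (255,160) in the top crop. Tag1 hasn't moved, so it's next.

```bash
python3 -m jog '[-3,-4,25,0,85, -7,-8,60,0,85, -11,-12,100,0,85, -11,-12,140,0,85, -11,-12,175,0,85, -11,-12,195,0,85, -11,-12,203,0,85, -11,-12,203,0,85,-11,-12,203,0,85]'
python3 - <<'E'
from h import *
st();go(460.5,-82.7,170.5,161.7)
p,d=get_image("scene");cv2.imwrite("pics/s11.png",cv2.resize(p[150:250,170:300],None,fx=5,fy=5,interpolation=2))
E
```

```text
clock: 12.88
eef_pos: [461.7, -82.0, 171.8]
tool_rot: [3.141, 0.002, 2.83]
force: [0.3, -0.9, -1.1]
width: 84.9
12.88 [461.7 -82.  171.8] yaw 162.1 rp [3.141e+00 2.000e-03] F [ 0.3 -0.9 -1.1] w 84.9 q7 [0.26 0.67]
shift [ 0.9 -1.   1.3] turn 0.4 n>= 1
```

View pics/s11.png

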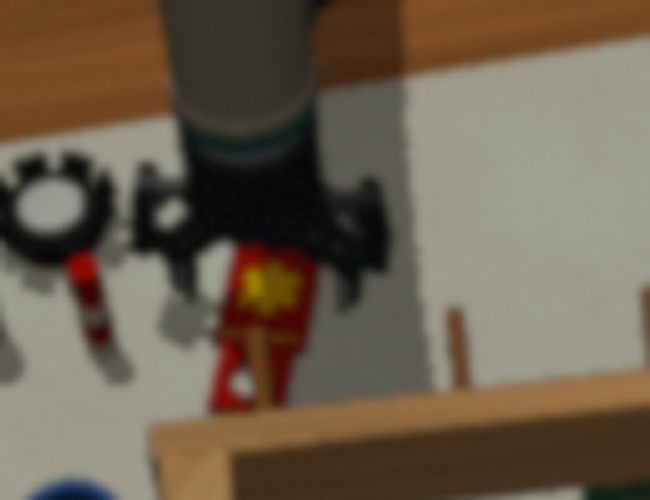

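The tag lies centred between the fingers. Close and lift.

```bash
python3 -m jog '[1,-1,1,0,75, 1,-1,1,0,65, 1,-1,1,0,58, 1,-1,1,0,50, 1,-1,1,0,48, 1,-1,1,0,48,1,-1,1,0,48,1,-1,1,0,48]'; python3 -m jog '[0,0,-5,0,48, 0,0,-20,0,48, 0,0,-45,0,48, 0,0,-80,0,48, 0,0,-115,0,48, 0,0,-150,0,48, 0,0,-185,0,48, 0,0,-215,0,48, 0,0,-233,0,48, 0,0,-237,0,48, 0,0,-237,0,48,0,0,-237,0,48]'
python3 - <<'E'
from h import *
st()
p,d=get_image("scene");cv2.imwrite("pics/s12.png",cv2.resize(p[120:250,170:300],None,fx=5,fy=5,interpolation=2))
E
```

```text
clock: 13.6
eef_pos: [459.8, -83.2, 171.9]
tool_rot: [3.141, 0.002, 2.828]
force: [-0.4, 0.8, 7.8]
width: 54.0
clock: 14.6
eef_pos: [458.5, -83.8, 407.3]
tool_rot: [-3.141, -0.001, 2.828]
force: [-0.3, -1.5, -1.1]
width: 53.7
14.6 [458.5 -83.8 407.3] yaw 162.0 rp [-3.141e+00 -1.000e-03] F [-0.3 -1.5 -1.1] w 53.7 q7 [0.6 1. ]
```

View pics/s12.png

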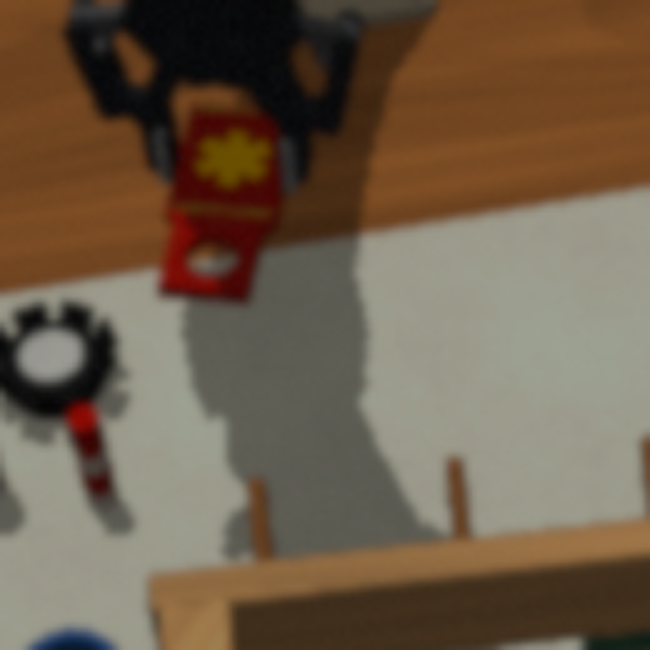

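Run:
```python
from h import *
st();go(582,-98.2,407,175.1)
```

```text
14.65 [458.4 -83.8 406.7] yaw 162.0 rp [-3.141e+00 -2.000e-03] F [ 0.1  0.4 -1.2] w 53.6 q7 [0.6 1. ]
shift [-122.    24.4   -0.3] turn -13.1 n>= 3
```

```bash
python3 -m jog '[-8,2,0,-1,48, -25,5,0,-3,48, -48,10,0,-6,48, -72,15,0,-9,48, -95,19,0,-12,48, -112,22,0,-13,48, -121,24,0,-13,48, -122,24.5,0,-13,48, -122,24.5,0,-13,48, -122,24.5,0,-13,48]'
python3 - <<'E'
from h import *
st();go(582,-98.2,390,175.1)
p,d=get_image("scene");cv2.imwrite("pics/s13.png",cv2.resize(p[190:245,200:270],None,fx=10,fy=10,interpolation=2))
E
```

```text
clock: 15.48
eef_pos: [582.1, -97.9, 406.7]
tool_rot: [3.141, -0.002, 3.055]
force: [-0.1, -0.3, 0.0]
width: 53.7
15.48 [582.1 -97.9 406.7] yaw 175.1 rp [ 3.141e+00 -2.000e-03] F [-0.1 -0.3  0. ] w 53.7 q7 [0.54 1.19]
shift [ 0.1 -0.3 16.7] turn -0.0 n>= 1
```

View pics/s13.png

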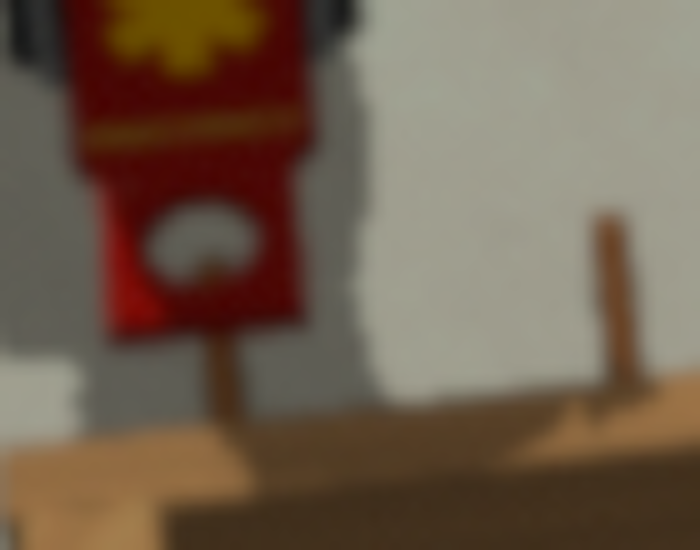

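```bash
python3 -m jog '[0,0,4,0,48, 0,0,9,0,48, 0,0,13,0,48, 0,0,16,0,48, 0,0,16,0,48,0,0,16,0,48]'
python3 - <<'E'
from h import *
st()
p,d=get_image("scene");cv2.imwrite("pics/s14.png",cv2.resize(p[190:245,200:270],None,fx=10,fy=10,interpolation=2))
E
```

```text
clock: 16.03
eef_pos: [582.5, -98.2, 391.4]
tool_rot: [3.142, -0.001, 3.054]
force: [1.3, 0.6, -0.8]
width: 53.7
16.03 [582.5 -98.2 391.4] yaw 175.0 rp [ 3.142e+00 -1.000e-03] F [ 1.3  0.6 -0.8] w 53.7 q7 [0.53 1.18]
```

View pics/s14.png

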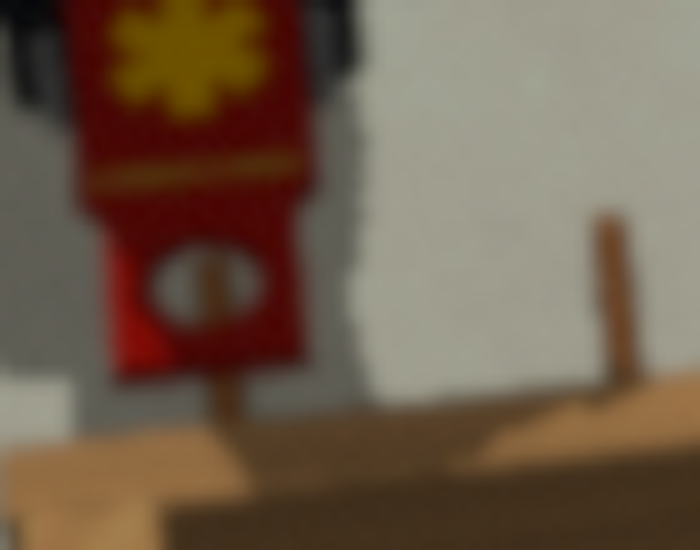

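The tip is well inside the hole, at (213,258). Lower a bit more and release.

```bash
python3 -m jog '[0,0,2,0,48, 0,0,4,0,48, 0,0,6,0,48, 0,0,6,0,48, 0,0,6,0,48]'
python3 - <<'E'
from h import *
st()
p,d=get_image("scene");cv2.imwrite("pics/s15.png",cv2.resize(p[190:245,200:270],None,fx=10,fy=10,interpolation=2))
E
```

```text
clock: 16.5
eef_pos: [582.7, -98.2, 385.7]
tool_rot: [3.142, 0.0, 3.054]
force: [0.9, -0.2, 0.7]
width: 53.9
16.5 [582.7 -98.2 385.7] yaw 175.0 rp [3.142 0.   ] F [ 0.9 -0.2  0.7] w 53.9 q7 [0.53 1.17]
```

View pics/s15.png

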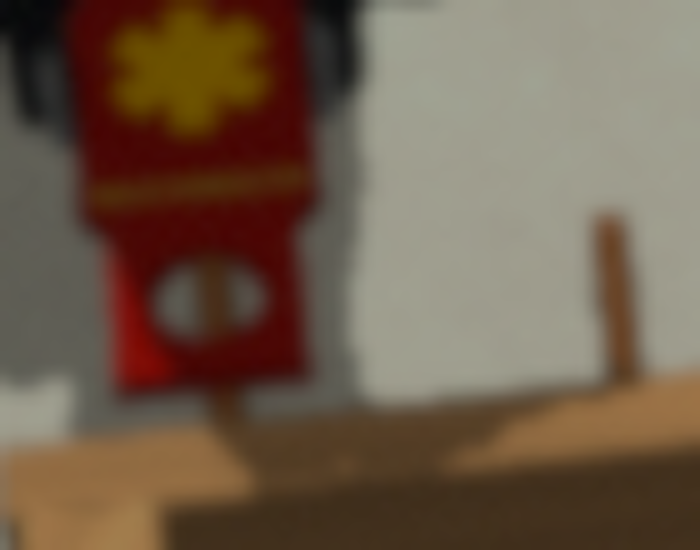

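```bash
python3 -m jog '[0,0,0,0,85, 0,0,0,0,85, 0,0,0,0,85, 0,0,0,0,85, 0,0,0,0,85,0,0,0,0,85,0,0,0,0,85,0,0,0,0,85]'; python3 -m jog '[0,0,-10,0,85, 5,0,-25,0,85, 25,0,-30,0,85, 55,0,-30,0,85, 90,0,-30,0,85, 120,10,-30,0,85, 120,40,-30,0,85, 120,75,-30,0,85, 120,110,-30,0,85, 120,140,-30,0,85, 120,150,-30,0,85, 120,150,-30,0,85, 120,150,-30,0,85]';  python3 - <<'E'
from h import *
st()
p,d=get_image("top");cv2.imwrite("pics/t16.png",cv2.resize(p[90:250,170:330],None,fx=3.7,fy=3.7,interpolation=2))
p,d=get_image("scene");cv2.imwrite("pics/s16.png",cv2.resize(p[130:300,190:420],None,fx=3.4,fy=3.4,interpolation=2))
go(517,440,430,182)
E
```

```text
clock: 17.22
eef_pos: [582.6, -98.2, 385.7]
tool_rot: [3.142, -0.0, 3.055]
force: [-0.5, -0.4, 0.4]
width: 84.8
clock: 18.3
eef_pos: [476.0, 61.4, 416.4]
tool_rot: [-3.14, 0.001, 3.055]
force: [0.0, -0.4, -0.3]
width: 85.0
18.3 [476.   61.4 416.4] yaw 175.1 rp [-3.14e+00  1.00e-03] F [ 0.  -0.4 -0.3] w 85.0 q7 [0.34 0.88]
shift [ -6.7 382.2 -14.2] turn -7.1 n>= 10
```

View pics/t16.png

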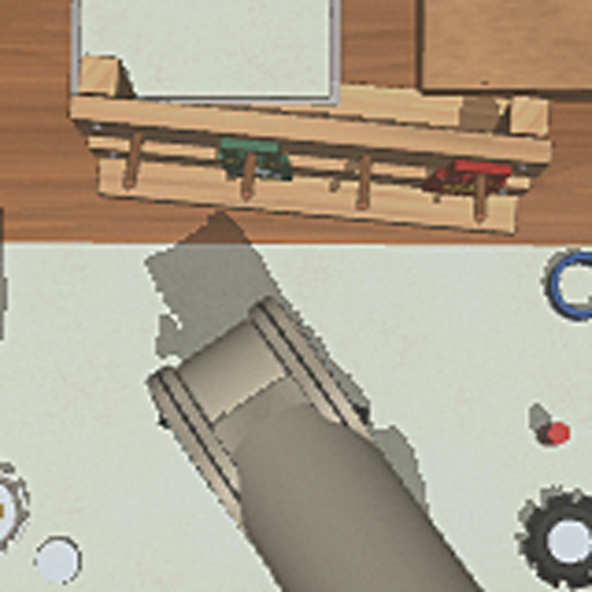

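View pics/s16.png

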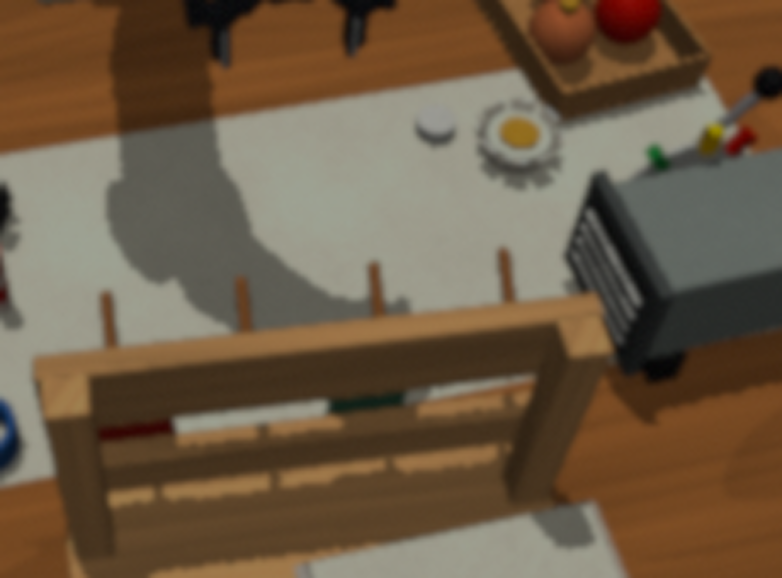

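Both tags are on pegs and the damper is still shut. Tag1 looks slightly skewed, so I'll check its tilt before opening.

Run:
```python
from h import *
np.set_printoptions(precision=1,suppress=True)
st()
p,D=get_image("top");cv2.imwrite("pics/t17.png",cv2.resize(p[112:157,185:325],None,fx=5.7,fy=5.7,interpolation=2));np.save("pics/t17.npy",D)
p2,D2=get_image("scene");cv2.imwrite("pics/s17.png",cv2.resize(p2[225:295,200:330],None,fx=6,fy=6,interpolation=2))
C=cloud("top",D);h=cv2.cvtColor(p,cv2.COLOR_BGR2HSV)
O=np.array([691.4,28,0]);a=np.radians(-4.9);R=np.array([[np.cos(a),-np.sin(a),0],[np.sin(a),np.cos(a),0],[0,0,1]])
for nm,m in(("red",((h[...,0]<8)|(h[...,0]>172))&(h[...,1]>150)),("green",(h[...,0]>65)&(h[...,0]<90)&(h[...,1]>60))):
    m[:112]=0;m[157:]=0;m[:,:185]=0;m[:,325:]=0
    Q=(C[m]-O)@R; o=np.argsort(Q[:,2])
    print(nm,len(Q));print(Q[o][::max(1,len(Q)//25)])
```

```text
18.4 [476.1  59.9 415.8] yaw 174.9 rp [-3.1 -0. ] F [-0.4 -0.1 -0.2] w 85.0 q7 [0.3 0.9]
red 45
[[  -7.4 -156.1  161.4]
 [  -3.7 -102.1  162.8]
 [  -8.3 -152.8  164.9]
 [  -6.8 -105.1  165.4]
 [  -4.2 -104.7  167.6]
 [  -7.5 -102.   167.7]
 [  -8.2 -124.3  184.4]
 [  -2.8 -151.1  202.3]
 [  -6.1 -148.4  202.8]
 [  -6.7 -145.3  204.8]
 [  -4.2 -142.2  205.4]
 [  -6.  -124.9  206.3]
 [  -8.  -136.5  207.5]
 [  -3.4 -124.5  207.8]
 [  -7.1 -116.2  207.9]
 [  -2.9 -130.2  208.3]
 [  -3.8 -153.3  208.9]
 [  -2.2 -138.7  209. ]
 [  -4.7 -144.6  209.6]
 [  -2.6 -135.8  209.8]
 [  -2.9 -132.9  209.9]
 [  -6.9 -153.4  210.2]
 [  -6.4 -127.4  210.4]
 [  -8.1 -141.9  210.8]
 [  -8.9 -133.3  211. ]
 [  -6.1 -133.1  211.3]
 [  -4.8 -115.7  211.3]
 [  -7.4 -118.8  211.6]
 [  -2.1 -115.4  212.3]
 [  -7.6 -150.3  212.5]
 [  -8.7 -138.9  213. ]
 [  -4.8 -121.2  214.4]
 [  -5.3 -147.   214.4]
 [  -5.6 -112.6  214.5]
 [  -6.9 -129.9  214.5]
 [  -6.4 -135.6  214.6]
 [  -2.4 -118.   215.3]
 [  -5.3 -118.2  215.6]
 [  -7.9 -121.3  215.8]
 [  -3.3 -140.9  216.3]
 [  -6.4 -138.3  216.3]
 [  -8.9 -112.7  216
[... 289 characters left out ...]
206.9]
 [ -4.5  45.3 206.9]
 [ -2.5  54.1 207.2]
 [ -4.4  42.4 207.6]
 [ -5.4  53.8 207.7]
 [ -7.3  42.2 208. ]
 [ -7.6  45.  208.1]
 [ -2.9  56.9 208.2]
 [ -3.2  59.8 208.5]
 [ -2.2  48.4 208.5]
 [ -1.9  45.5 208.7]
 [ -3.8  65.5 208.7]
 [ -5.4  50.9 209.1]
 [ -7.   36.4 209.3]
 [ -6.3  59.5 209.4]
 [ -1.3  68.5 209.5]
 [ -3.4  28.1 209.7]
 [ -4.3  68.3 209.8]
 [ -6.6  30.7 209.9]
 [ -8.2  47.8 210.2]
 [ -2.   42.6 210.3]
 [ -4.1  33.8 210.5]
 [ -6.7  62.2 210.6]
 [ -7.6  39.2 211.1]
 [ -8.7  50.6 211.4]
 [ -2.   39.7 211.7]
 [ -4.1  62.4 211.9]
 [ -6.9  27.7 213. ]
 [ -3.3  51.  213.1]
 [ -4.5  30.8 214.1]
 [ -5.4  39.3 214.9]
 [ -6.4  47.8 216. ]
 [ -5.3  36.4 216. ]
 [ -8.   33.3 216.5]]
```

View pics/t17.png

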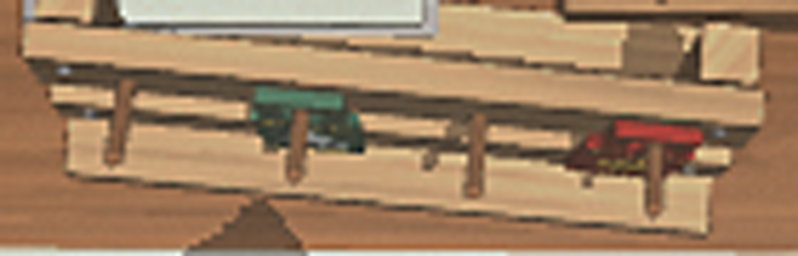

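View pics/s17.png

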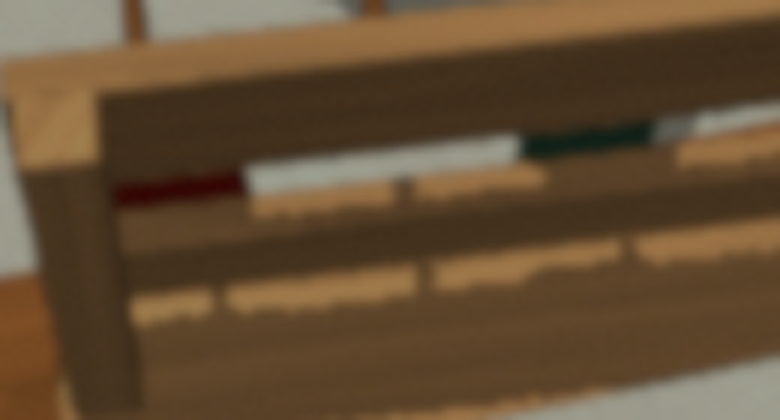

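Both tags hang within about 0.2 rad of upright, with their eyes near the peg roots, about 25 mm from the peg middles. Now I'll open the damper to the yellow mark.

```bash
python3 -m jog '[0,15,0,0,80, 0,45,0,0,70, 0,80,-5,0,60, 0,115,-10,-1,50, 0,150,-14,-2,45, 0,185,-14,-3,45, 0,220,-14,-4,45, -2,255,-14,-5,45, -4,290,-14,-6,45, -6,325,-14,-7,45, -7,355,-14,-7,45, -7,378,-14,-7,45, -7,390,-14,-7,45, -7,394,-14,-7,45, -7,394,-14,-7,45, -7,394,-14,-7,45]';python3 - <<'E'
from h import *
st();go(518,451,345,182)
E
```

```text
clock: 19.83
eef_pos: [518.1, 452.1, 429.3]
tool_rot: [-3.14, -0.0, -3.108]
force: [0.7, -0.4, 0.2]
width: 44.9
19.83 [518.1 452.1 429.3] yaw -178.1 rp [-3.14 -0.  ] F [ 0.7 -0.4  0.2] w 44.9 q7 [-0.4   0.47]
shift [ 0.2 -1.1 84.3] turn -0.1 n>= 3
```

```bash
python3 -m jog '[0,-1,15,0,45, 0,-1,32,0,45, 0,-1,50,0,45, 0,-1,65,0,45, 0,-1,76,0,45, 0,-1,83,0,45, 0,-1,84,0,45,0,-1,84,0,45]'; python3 -m jog '[0,-5,0,0,45, 0,-12,0,0,45, 0,-20,0,0,45, 0,-28,0,0,45, 0,-36,0,0,45, 0,-44,0,0,45, 0,-50,0,0,45, 0,-55,0,0,45, 0,-55,0,0,45,0,-55,0,0,45]'
python3 - <<'E'
from h import *
st();go(518,392.5,345)
E
```

```text
clock: 20.5
eef_pos: [517.7, 452.1, 345.9]
tool_rot: [-3.141, 0.0, -3.107]
force: [0.2, 0.7, 0.1]
width: 45.0
clock: 21.33
eef_pos: [519.6, 396.2, 345.0]
tool_rot: [-3.139, -0.001, -3.108]
force: [0.2, -0.7, -0.4]
width: 45.3
21.33 [519.6 396.2 345. ] yaw -178.0 rp [-3.139e+00 -1.000e-03] F [ 0.2 -0.7 -0.4] w 45.3 q7 [-0.32  0.46]
shift [ 1.7 -3.7  0. ] turn 0 n>= 1
```

```bash
python3 -m jog '[0,-2,0,0,45, 0,-4,0,0,45, 0,-4,0,0,45]'; python3 -m jog '[0,3,0,0,48, 0,5,0,0,50, 0,5,-20,0,50, 0,5,-50,0,50, 20,5,-85,0,50, 50,0,-100,0,60, 80,-30,-100,0,70, 90,-60,-100,0,80, 90,-90,-100,0,80, 90,-90,-100,0,80]'
python3 - <<'E'
from h import *
st()
p,d=get_image("scene");cv2.imwrite("pics/s18.png",cv2.resize(p[120:260,330:500],None,fx=4,fy=4,interpolation=2))
p,d=get_image("top");cv2.imwrite("pics/t18.png",cv2.resize(p[150:220,70:190],None,fx=6,fy=6,interpolation=2));C=cloud("top",d)
m=(p.max(-1)<45)
np.set_printoptions(precision=1,suppress=True)
print("expected knob px for y=398..404",[proj("top",[519,y,190+9]) for y in(398,402,406)])
E
```

```text
clock: 21.58
eef_pos: [519.3, 393.5, 345.4]
tool_rot: [-3.141, -0.001, -3.106]
force: [-0.7, 0.5, -0.0]
width: 44.8
clock: 22.42
eef_pos: [432.9, 295.1, 445.4]
tool_rot: [-3.134, 0.0, -3.111]
force: [0.2, 0.4, -0.6]
width: 80.0
22.42 [432.9 295.1 445.4] yaw -178.2 rp [-3.134  0.   ] F [ 0.2  0.4 -0.6] w 80.0 q7 [-0.13  0.54]
expected knob px for y=398..404 [array([124. , 188.3]), array([122.6, 188.3]), array([121.2, 188.2])]
```

View pics/s18.png

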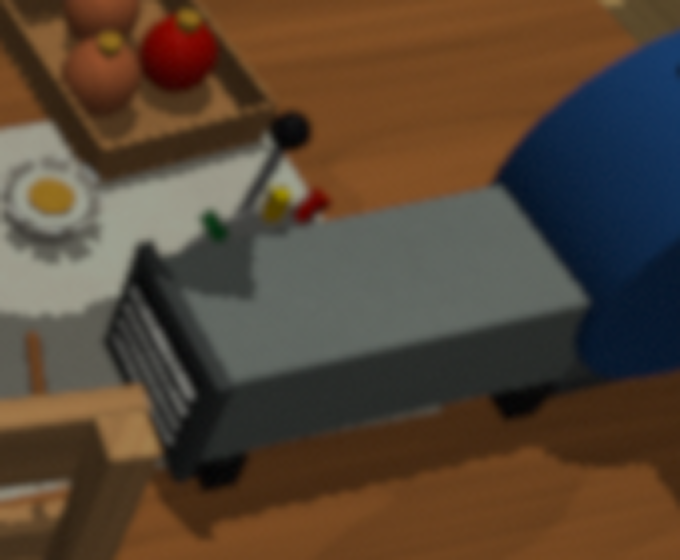

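View pics/t18.png

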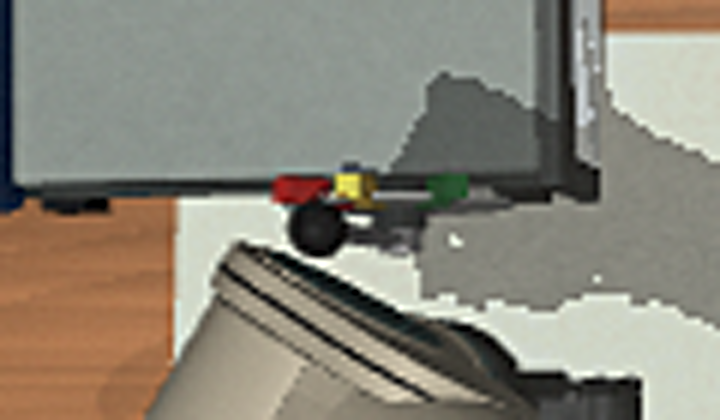

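Run:
```python
from h import *
for piv in(388,390,392):
  for d in(0,.4,.45,.5,.55,.6,1.04):
    k=[519.5-0.04*110*np.sin(.6-d),piv+110*np.sin(.6-d),90+110*np.cos(.6-d)]
    print(piv,d,proj("top",k).round(1),proj("scene",k).round(1))
```

```text
388 0 [107.5 189.2] [415.9 153.3]
388 0.4 [119.9 188.4] [404.5 151.6]
388 0.45 [121.7 188.3] [402.7 151.7]
388 0.5 [123.6 188.2] [401.  151.9]
388 0.55 [125.5 188.2] [399.1 152.2]
388 0.6 [127.4 188.1] [397.3 152.6]
388 1.04 [144.7 187.8] [380.1 158.6]
390 0 [106.8 189.2] [416.6 153.1]
390 0.4 [119.2 188.4] [405.2 151.5]
390 0.45 [121.  188.3] [403.4 151.6]
390 0.5 [122.9 188.2] [401.7 151.8]
390 0.55 [124.8 188.2] [399.8 152.1]
390 0.6 [126.7 188.1] [398.  152.4]
390 1.04 [144.  187.8] [380.8 158.5]
392 0 [106.1 189.2] [417.3 153. ]
392 0.4 [118.5 188.4] [405.9 151.4]
392 0.45 [120.3 188.3] [404.1 151.5]
392 0.5 [122.2 188.2] [402.4 151.7]
392 0.55 [124.1 188.2] [400.5 152. ]
392 0.6 [126.  188.1] [398.7 152.3]
392 1.04 [143.3 187.8] [381.5 158.4]
```

The knob is at (122.8,188.2) in the top view and (402.5,152.8) in the scene view. Both give a damper angle of about 0.48, at the yellow mark. Now the sticks, starting with stick1.

Run:
```python
from h import *
st();go(445.4,-247.4,400,-156.7)
```

```text
22.52 [433.1 299.5 446. ] yaw -178.1 rp [-3.141e+00  1.000e-03] F [ 0.9  0.6 -0. ] w 80.5 q7 [-0.14  0.54]
shift [   5.7 -547.    46. ] turn -21.4 n>= 14
```

```bash
python3 -m jog '[0,-20,0,0,80, 0,-50,0,0,70, 0,-85,0,0,60, 0,-122,0,-1,60, 0,-160,0,-3,60, 0,-198,0,-5,60, 0,-236,0,-7,60, 0,-274,0,-9,60, 0,-312,0,-11,60, 2,-350,0,-13,60, 3,-388,0,-15,60, 4,-426,10,-17,60, 5,-464,20,-19,60, 5,-500,30,-21,60, 5,-528,40,-21.4,60, 5.5,-542,46,-21.4,60, 5.5,-547,46,-21.4,60, 5.5,-547,46,-21.4,60, 5.5,-547,46,-21.4,60, 5.5,-547,46,-21.4,60]'
python3 - <<'E'
from h import *
st();go(445.4,-247.4,252,-156.7)
p,d=get_image("scene");cv2.imwrite("pics/s20.png",cv2.resize(p[120:290,60:230],None,fx=4,fy=4,interpolation=2))
E
```

```text
clock: 24.18
eef_pos: [447.2, -244.0, 400.5]
tool_rot: [-3.141, 0.001, -2.729]
force: [-0.5, -0.1, 0.8]
width: 59.8
24.18 [ 447.2 -244.   400.5] yaw -156.4 rp [-3.141e+00  1.000e-03] F [-0.5 -0.1  0.8] w 59.8 q7 [1.   1.92]
shift [  3.   -2.4 148.5] turn 0.3 n>= 4
```

View pics/s20.png

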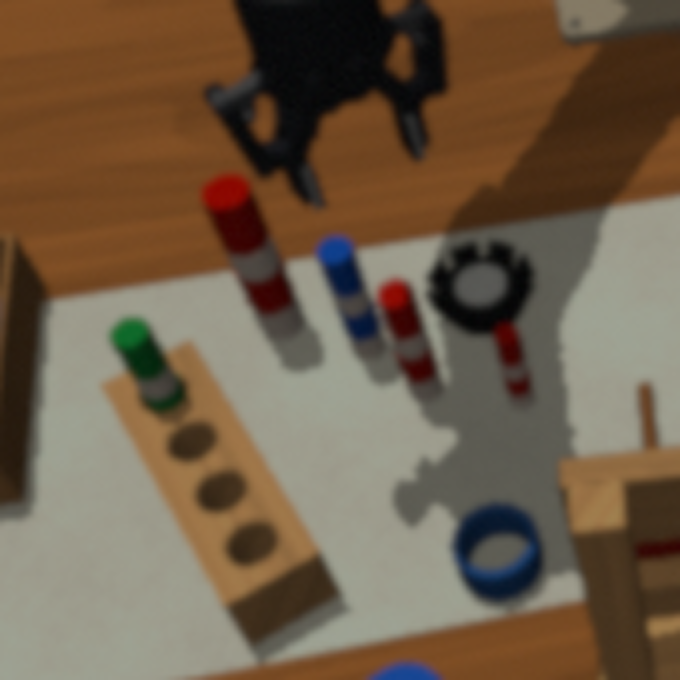

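Run:
```python
from h import *
f=lambda a,b:(60+a/4,120+b/4)
for n,a,z in(("s1",(396,291),115),("s2",(337,250),115),("green",(131,333),130),("w3",(192,441),60),("w2",(221,490),60),("w1",(251,543),60)): print(n,pz("scene",*f(*a),z).round(1))
```

```text
s1 [ 447.1 -247.5  115. ]
s2 [ 402.  -284.7  115. ]
green [ 456.9 -414.9  130. ]
w3 [ 500.  -397.2   60. ]
w2 [ 543.1 -378.3   60. ]
w1 [ 587.4 -359.7   60. ]
```

```bash
python3 -m jog '[2,-2,20,0,60, 3,-2.4,50,0,60, 3,-2.4,85,0,60, 3,-2.4,115,0,60, 3,-2.4,138,0,60, 3,-2.4,148,0,60, 3,-2.4,148,0,60, 3,-2.4,148,0,60]'
python3 - <<'E'
from h import *
st();go(446.3,-247.5,252,-156.7)
p,d=get_image("scene");cv2.imwrite("pics/s21.png",cv2.resize(p[120:290,60:230],None,fx=4,fy=4,interpolation=2))
E
```

```text
clock: 24.9
eef_pos: [445.3, -249.0, 252.5]
tool_rot: [-3.141, 0.001, -2.732]
force: [-0.3, -0.3, 1.4]
width: 60.1
24.9 [ 445.3 -249.   252.5] yaw -156.5 rp [-3.141e+00  1.000e-03] F [-0.3 -0.3  1.4] w 60.1 q7 [0.86 1.71]
shift [-1.6  1.   0.5] turn 0.2 n>= 1
```

View pics/s21.png

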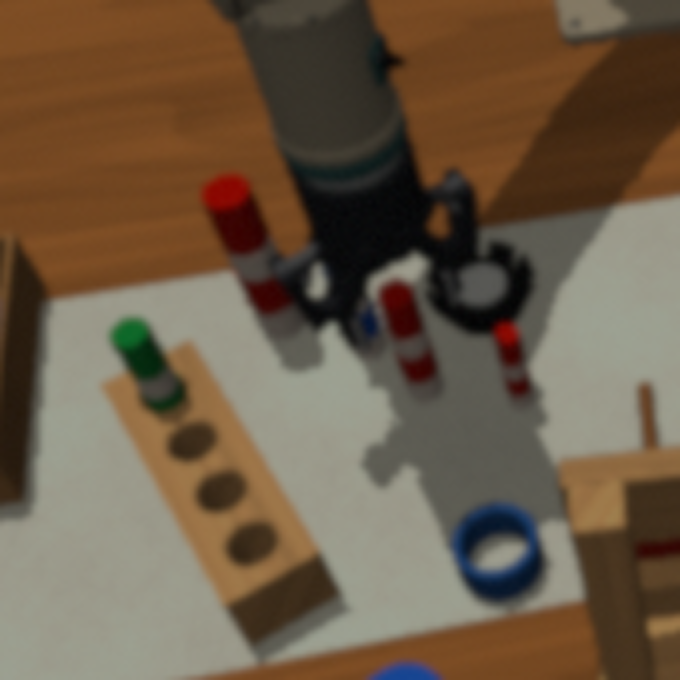

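```bash
python3 -m jog '[-1.5,1,0.5,0,50, -1.5,1,0.5,0,40, -1.5,1,0.5,0,30, -1.5,1,0.5,0,22, -1.5,1,0.5,0,20, -1.5,1,0.5,0,20, -1.5,1,0.5,0,20, -1.5,1,0.5,0,20]'; python3 -m jog '[0,0,-5,0,20, 0,0,-20,0,20, 0,0,-45,0,20, 0,0,-70,0,20, 0,0,-85,0,20, 0,0,-90,0,20,0,0,-90,0,20]'
python3 - <<'E'
from h import *
st();go(586.4,-359.4,341,-156.7)
p,d=get_image("scene");cv2.imwrite("pics/s22.png",cv2.resize(p[120:290,60:230],None,fx=4,fy=4,interpolation=2))
E
```

```text
clock: 25.62
eef_pos: [446.0, -248.4, 252.2]
tool_rot: [-3.14, 0.001, -2.733]
force: [-1.0, -0.8, 5.7]
width: 24.6
clock: 26.2
eef_pos: [445.7, -248.5, 342.4]
tool_rot: [-3.139, 0.001, -2.734]
force: [-0.4, -0.0, -0.5]
width: 24.6
26.2 [ 445.7 -248.5  342.4] yaw -156.6 rp [-3.139e+00  1.000e-03] F [-0.4 -0.  -0.5] w 24.6 q7 [0.95 1.84]
shift [ -85.1 -157.6    1.4] turn 0.1 n>= 5
```

View pics/s22.png

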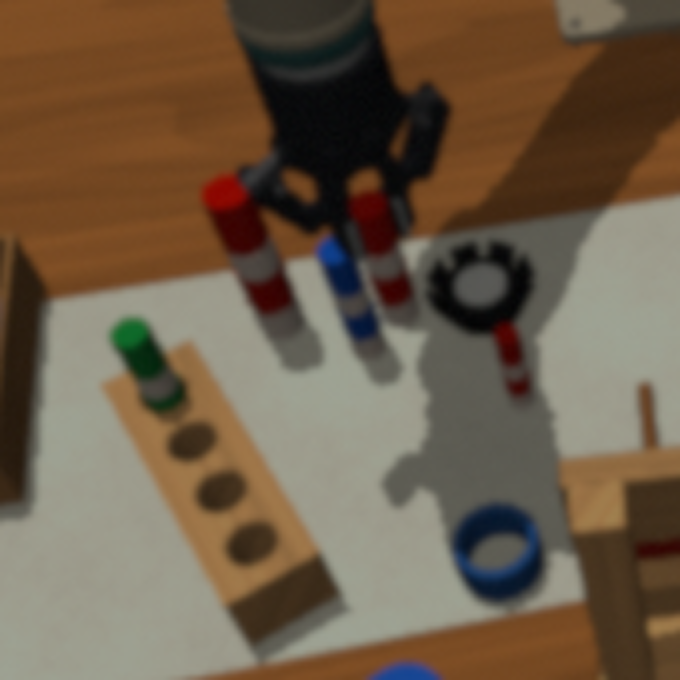

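```bash
python3 -m jog '[-5,-10,0,0,20, -15,-28,0,0,20, -28,-53,0,0,20, -43,-80,0,0,20, -58,-107,0,0,20, -70,-130,0,0,20, -79,-147,0,0,20, -84,-156,0,0,20, -85,-157.5,0,0,20, -85,-157.5,0,0,20,-85,-157.5,0,0,20]'
python3 - <<'E'
from h import *
st();go(586.4,-359.9,320,-156.7)
p,d=get_image("scene");cv2.imwrite("pics/s23.png",cv2.resize(p[160:290,60:190],None,fx=5,fy=5,interpolation=2))
p,d=get_image("top");cv2.imwrite("pics/t23.png",cv2.resize(p[140:240,330:430],None,fx=6,fy=6,interpolation=2))
E
```

```text
clock: 27.17
eef_pos: [585.5, -358.2, 339.9]
tool_rot: [3.139, -0.002, -2.732]
force: [-0.2, 0.0, -0.4]
width: 24.6
27.17 [ 585.5 -358.2  339.9] yaw -156.5 rp [ 3.139e+00 -2.000e-03] F [-0.2  0.  -0.4] w 24.6 q7 [0.88 2.02]
shift [-0.2 -1.9 19.9] turn 0.2 n>= 1
```

View pics/s23.png

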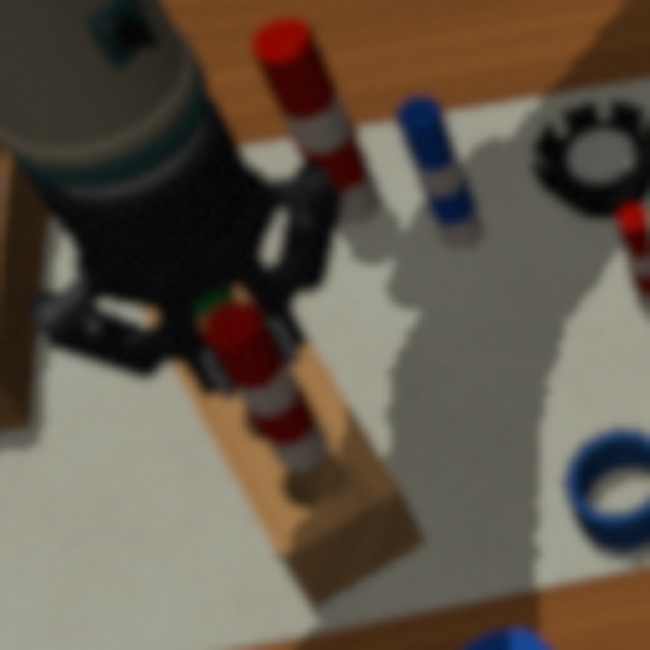

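View pics/t23.png

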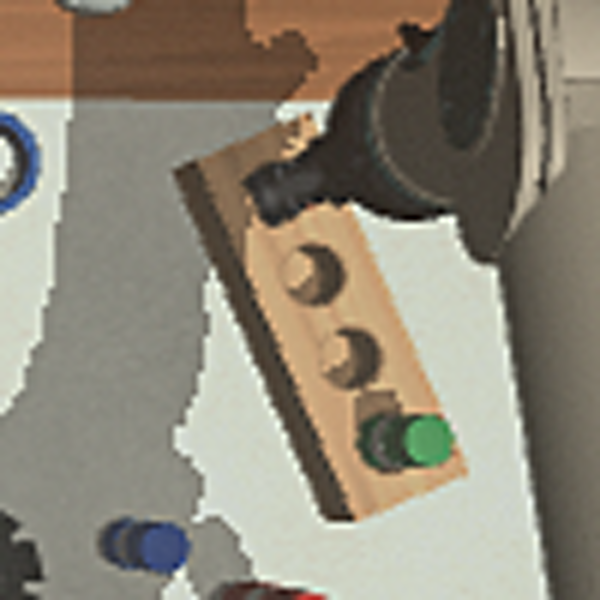

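```bash
python3 -m jog '[0,-1.5,8,0,20, 0,-1.5,16,0,20, 0,-1.5,22,0,20, 0,-1.5,27,0,20, 0,-1.5,27,0,20]'; python3 -m jog '[0,0,3,0,20, 0,0,6,0,20, 0,0,9,0,20, 0,0,9,0,20]'
python3 - <<'E'
from h import *
st();go(586.4,-359.9,267,-156.7)
p,d=get_image("scene");cv2.imwrite("pics/s24.png",cv2.resize(p[160:290,60:190],None,fx=5,fy=5,interpolation=2))
E
```

```text
clock: 27.68
eef_pos: [586.1, -360.2, 312.4]
tool_rot: [3.139, -0.002, -2.733]
force: [0.2, 0.4, -1.3]
width: 24.5
clock: 28.02
eef_pos: [586.6, -360.3, 304.6]
tool_rot: [3.141, -0.001, -2.733]
force: [-1.4, 0.6, -0.3]
width: 24.6
28.02 [ 586.6 -360.3  304.6] yaw -156.6 rp [ 3.141e+00 -1.000e-03] F [-1.4  0.6 -0.3] w 24.6 q7 [0.88 2.  ]
shift [-0.   0.4 37.6] turn 0.1 n>= 1
```

View pics/s24.png

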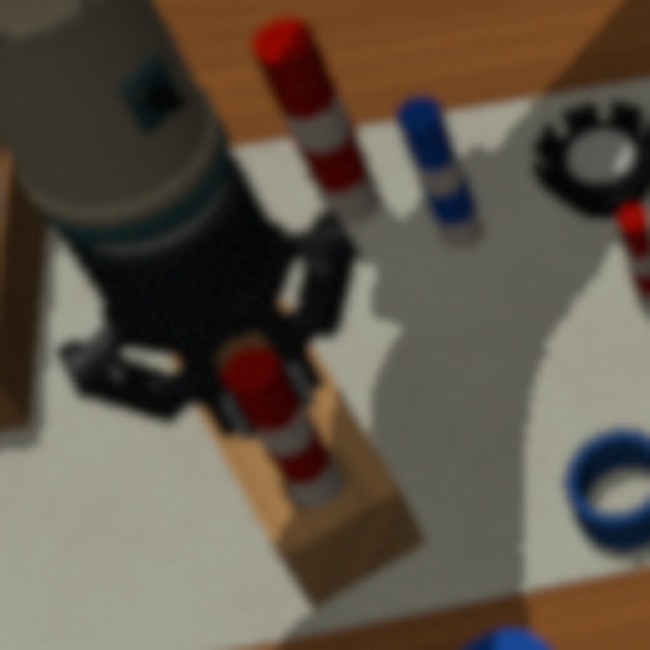

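The stick is already below the block's top with no contact force, so it's in the well. Continue down.

```bash
python3 -m jog '[0,0,6,0,20, 0,0,12,0,20, 0,0,18,0,20, 0,0,24,0,20, 0,0,30,0,20, 0,0,34,0,20, 0,0,36,0,20,0,0,36,0,20]'
```

```text
clock: 28.73
eef_pos: [586.6, -360.3, 268.4]
tool_rot: [3.141, -0.001, -2.733]
force: [0.1, 0.1, -0.2]
width: 24.6
```

```bash
python3 -m jog '[0,0,1,0,20,0,0,1,0,20]'
```

```text
clock: 28.9
eef_pos: [586.9, -360.3, 268.3]
tool_rot: [-3.141, 0.0, -2.733]
force: [0.6, -0.8, -0.2]
width: 24.9
```

```bash
python3 -m jog '[0,0,0,0,30, 0,0,0,0,45, 0,0,0,0,60, 0,0,0,0,60, 0,0,0,0,60, 0,0,-12,0,60, 0,0,-35,0,60, 0,0,-65,0,60, 0,0,-90,0,60, 0,0,-100,0,60, 0,0,-100,0,60,0,0,-100,0,60]'
python3 - <<'E'
from h import *
p,d=get_image("scene");cv2.imwrite("pics/s25.png",cv2.resize(p[120:290,60:230],None,fx=4,fy=4,interpolation=2))
st();go(400.5,-285.6,369,-156.7)
E
```

```text
clock: 29.9
eef_pos: [586.5, -360.4, 368.4]
tool_rot: [-3.141, -0.0, -2.733]
force: [-0.3, 0.4, -0.7]
width: 59.8
29.95 [ 586.2 -360.4  367.2] yaw -156.6 rp [ 3.141e+00 -2.000e-03] F [ 0.5  0.9 -0.1] w 60.0 q7 [0.89 2.04]
shift [140.7 142.4  -1.8] turn 0.1 n>= 5
```

View pics/s25.png

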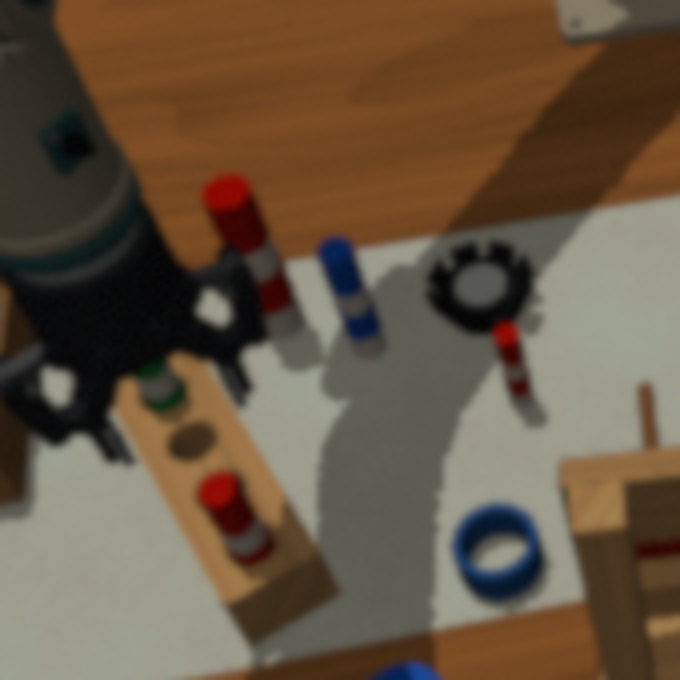

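Stick1 stands upright in well 1, at (222,490) in the crop. Now the blue stick.

```bash
python3 -m jog '[10,10,0,0,60, 30,30,0,0,60, 55,55,0,0,60, 80,81,0,0,60, 105,107,0,0,60, 125,127,0,0,60, 137,139,0,0,60, 140.5,142.5,0,0,60, 140.5,142.5,0,0,60, 140.5,142.5,0,0,60, 140.5,142.5,15,0,60, 140.5,142.5,40,0,60, 140.5,142.5,65,0,60, 140.5,142.5,85,0,60, 140.5,142.5,90,0,60,140.5,142.5,90,0,60]'
python3 - <<'E'
from h import *
st();go(400.5,-285.3,256,-156.7)
p,d=get_image("scene");cv2.imwrite("pics/s26.png",cv2.resize(p[120:290,60:230],None,fx=4,fy=4,interpolation=2))
E
```

```text
clock: 31.28
eef_pos: [401.9, -285.3, 276.6]
tool_rot: [3.139, -0.001, -2.732]
force: [0.4, 0.5, 0.8]
width: 60.3
31.28 [ 401.9 -285.3  276.6] yaw -156.5 rp [ 3.139e+00 -1.000e-03] F [0.4 0.5 0.8] w 60.3 q7 [1.   1.83]
shift [ 1.3  0.5 20.6] turn 0.2 n>= 1
```

View pics/s26.png

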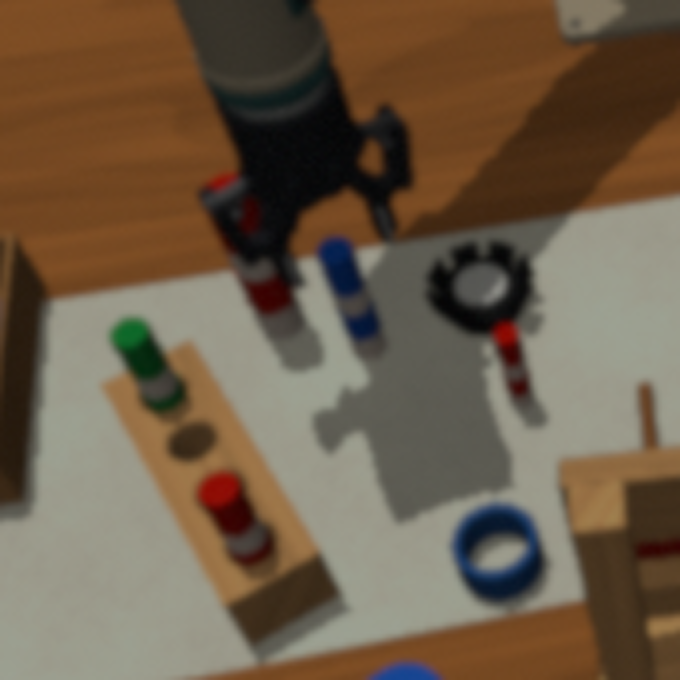

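```bash
python3 -m jog '[1.5,0.5,8,0,60, 1.5,0.5,15,0,60, 1.5,0.5,20,0,60, 1.5,0.5,20,0,60, 1.5,0.5,20,0,45, 1.5,0.5,20,0,30, 1.5,0.5,20,0,20, 1.5,0.5,20,0,20, 1.5,0.5,20,0,20,1.5,0.5,20,0,20]'; python3 -m jog '[0,0,-5,0,20, 0,0,-20,0,20, 0,0,-45,0,20, 0,0,-70,0,20, 0,0,-85,0,20, 0,0,-90,0,20,0,0,-90,0,20]'
python3 - <<'E'
from h import *
st();go(542.5,-379.3,345,-156.7)
p,d=get_image("scene");cv2.imwrite("pics/s27.png",cv2.resize(p[120:290,60:230],None,fx=4,fy=4,interpolation=2))
E
```

```text
clock: 32.17
eef_pos: [399.9, -285.7, 258.7]
tool_rot: [-3.141, 0.001, -2.733]
force: [0.1, -0.7, 4.9]
width: 24.3
clock: 32.75
eef_pos: [399.7, -285.7, 349.1]
tool_rot: [-3.14, 0.001, -2.733]
force: [-0.7, 0.1, -1.1]
width: 24.3
32.75 [ 399.7 -285.7  349.1] yaw -156.6 rp [-3.14e+00  1.00e-03] F [-0.7  0.1 -1.1] w 24.3 q7 [1.08 1.95]
shift [ -93.9 -142.6    4.1] turn 0.1 n>= 5
```

View pics/s27.png

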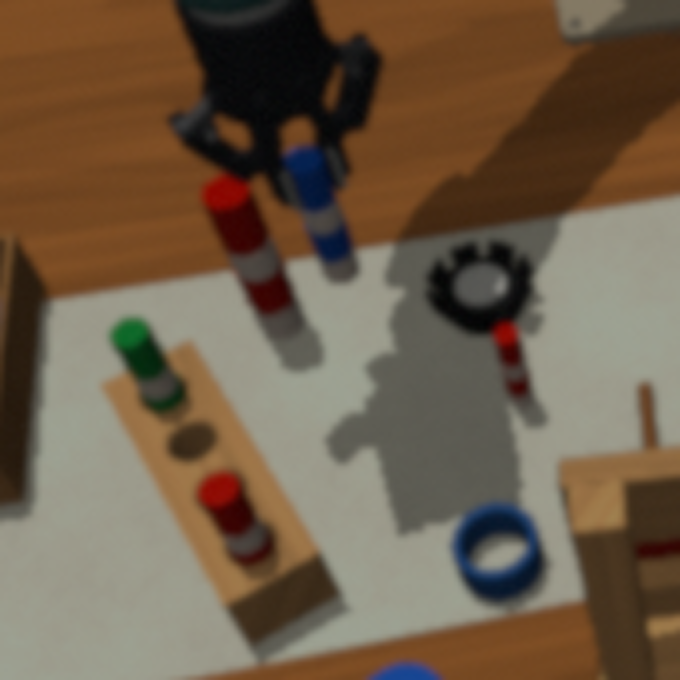

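```bash
python3 -m jog '[-6,-9,0,0,20, -18,-27,0,0,20, -33,-50,0,0,20, -49,-75,0,0,20, -65,-99,0,0,20, -78,-118,0,0,20, -88,-133,0,0,20, -93,-141,0,0,20, -94,-143,0,0,20, -94,-143,0,0,20,-94,-143,0,0,20]'
python3 - <<'E'
from h import *
st();go(542.5,-379.3,318,-156.7)
p,d=get_image("scene");cv2.imwrite("pics/s28.png",cv2.resize(p[160:290,60:190],None,fx=5,fy=5,interpolation=2))
E
```

```text
clock: 33.72
eef_pos: [542.0, -378.9, 346.9]
tool_rot: [3.139, -0.002, -2.732]
force: [-0.3, 0.6, -1.1]
width: 24.5
33.72 [ 542.  -378.9  346.9] yaw -156.6 rp [ 3.139e+00 -2.000e-03] F [-0.3  0.6 -1.1] w 24.5 q7 [0.97 2.06]
shift [-0.3 -0.6 28.9] turn 0.1 n>= 1
```

View pics/s28.png

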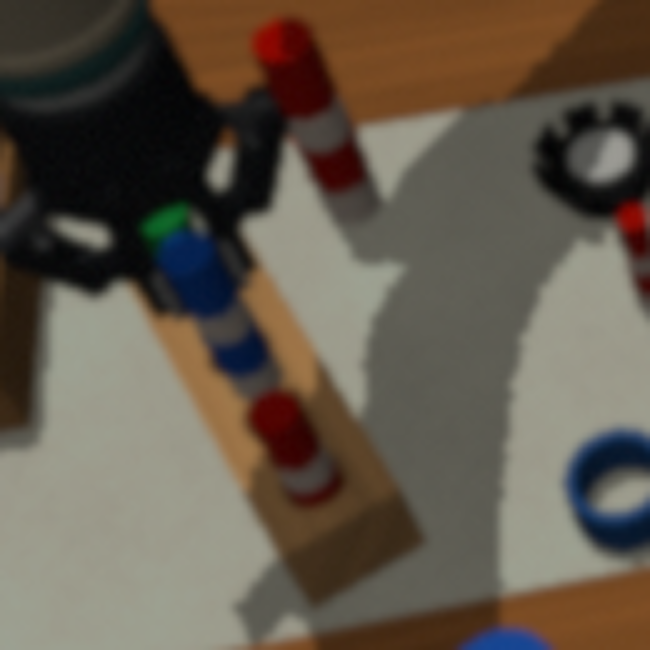

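The blue stick is over well 2, between the other two sticks. Lower in stages, watching the force.

```bash
python3 -m jog '[0,-0.5,8,0,20, 0,-0.5,16,0,20, 0,-0.5,23,0,20, 0,-0.5,28,0,20, 0,-0.5,28,0,20]'; python3 -m jog '[0,0,3,0,20, 0,0,6,0,20, 0,0,9,0,20, 0,0,9,0,20]'
python3 - <<'E'
from h import *
st();go(542.5,-379.3,274.5)
E
```

```text
clock: 34.18
eef_pos: [542.1, -379.8, 318.3]
tool_rot: [3.139, -0.002, -2.733]
force: [-0.7, 0.2, -1.1]
width: 24.6
clock: 34.52
eef_pos: [542.7, -379.9, 310.6]
tool_rot: [3.141, -0.001, -2.733]
force: [-0.3, 0.1, -0.4]
width: 24.6
34.52 [ 542.7 -379.9  310.6] yaw -156.6 rp [ 3.141e+00 -1.000e-03] F [-0.3  0.1 -0.4] w 24.6 q7 [0.96 2.04]
shift [-0.   0.6 36.1] turn 0 n>= 1
```

```bash
python3 -m jog '[0,0,6,0,20, 0,0,12,0,20, 0,0,18,0,20, 0,0,24,0,20, 0,0,30,0,20, 0,0,34,0,20, 0,0,36,0,20,0,0,36,0,20]';python3 -m jog '[0,0,1,0,20, 0,0,1,0,20, 0,0,1,0,30, 0,0,1,0,45, 0,0,1,0,55, 0,0,1,0,55, 0,0,1,0,55, 0,0,-12,0,55, 0,0,-35,0,55, 0,0,-65,0,55, 0,0,-90,0,55, 0,0,-110,0,55, 0,0,-120,0,55,0,0,-120,0,55]'
```

```text
clock: 35.18
eef_pos: [542.7, -379.8, 274.5]
tool_rot: [3.141, -0.001, -2.733]
force: [-0.1, 1.1, -0.5]
width: 24.3
clock: 36.35
eef_pos: [543.6, -379.8, 398.6]
tool_rot: [-3.137, 0.003, -2.733]
force: [0.5, 0.5, -0.2]
width: 54.7
```

```bash
python3 -m jog '[0,15,-10,0,55, 0,45,-30,0,55, -2,80,-50,0,55, -6,118,-50,0,55, -10,156,-50,0,55, -14,194,-50,0,55, -18,232,-50,0,55, -22,268,-50,0,55, -25,300,-50,0,55, -27,325,-50,0,55, -27,340,-50,0,55, -27,340,-50,0,55, -27,340,-50,0,55]'
python3 - <<'E'
from h import *
st()
for n in("top","scene"):
    p,d=get_image(n);cv2.imwrite(f"pics/{n}9.png",cv2.resize(p,(800,600),interpolation=2));np.save(f"pics/{n}9.npy",d);cv2.imwrite(f"pics/{n}9r.png",p)
E
```

```text
clock: 37.43
eef_pos: [432.1, -57.0, 444.7]
tool_rot: [3.142, -0.001, -2.731]
force: [0.5, -0.1, 0.3]
width: 54.8
37.43 [432.1 -57.  444.7] yaw -156.5 rp [ 3.142e+00 -1.000e-03] F [ 0.5 -0.1  0.3] w 54.8 q7 [0.74 1.62]
```

View pics/top9.png

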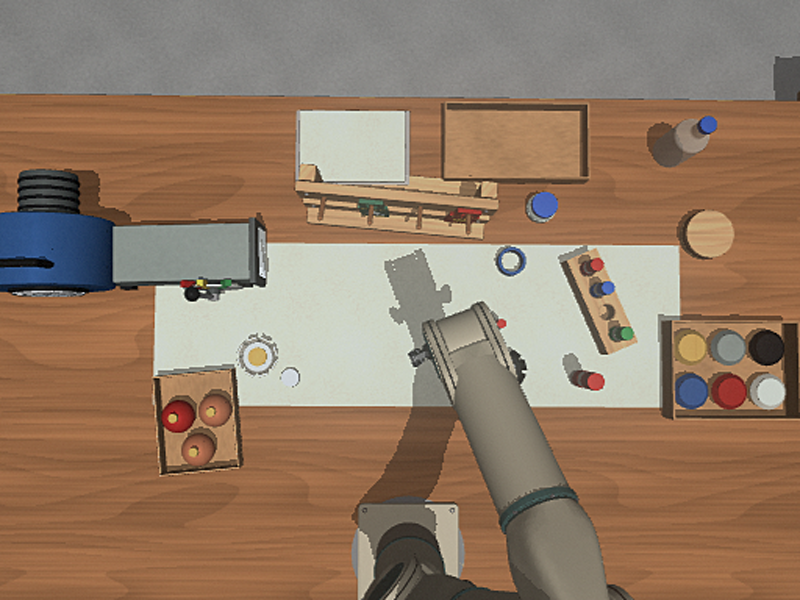

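View pics/scene9.png

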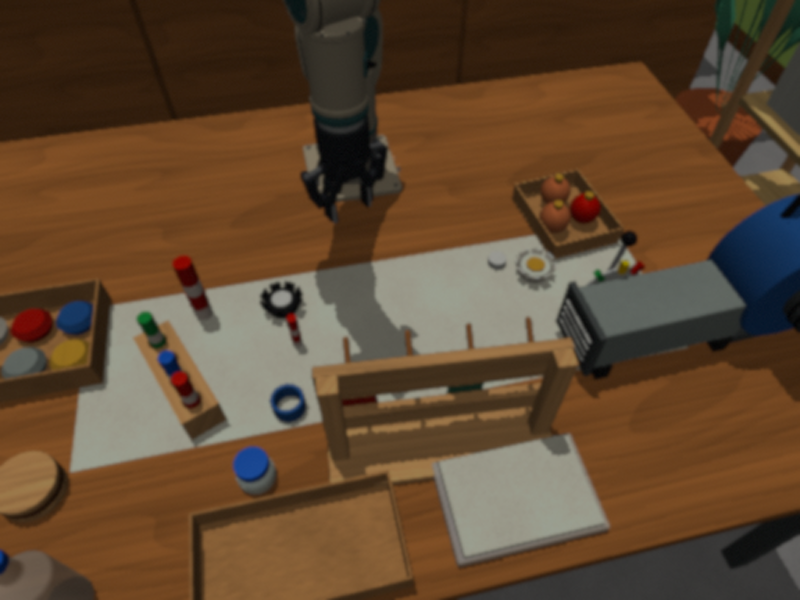

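Run:
```python
from h import *
np.set_printoptions(precision=1,suppress=True)
D=np.load("pics/top9.npy");p=cv2.imread("pics/top9r.png");C=cloud("top",D)
for nm,(u,v) in(("s1",(382,169)),("s2",(389,184)),("green",(400,213))):
    w=C[v-8:v+9,u-8:u+9];m=abs(w[...,2]-130)<10
    ij=np.argwhere(m)+[v-8,u-8];c=ij.mean(0);print(nm,m.sum(),"z",np.median(w[...,2][m]),pz("top",c[1],c[0],130))
a=cv2.resize(p[105:160,185:325],None,fx=5.5,fy=5.5,interpolation=2);cv2.imwrite("pics/f1.png",a)
a=cv2.resize(p[170:205,105:165],None,fx=8,fy=8,interpolation=2);cv2.imwrite("pics/f2.png",a)
s=cv2.imread("pics/scene9r.png");cv2.imwrite("pics/f3.png",cv2.resize(s[140:300,80:240],None,fx=3.7,fy=3.7,interpolation=2))
```

```text
s1 61 z 128.20471446576107 [ 586.2 -358.2  130. ]
s2 58 z 129.11963705399035 [ 541.7 -379.6  130. ]
green 62 z 128.37293633802085 [ 453.7 -415.7  130. ]
```

View pics/f1.png

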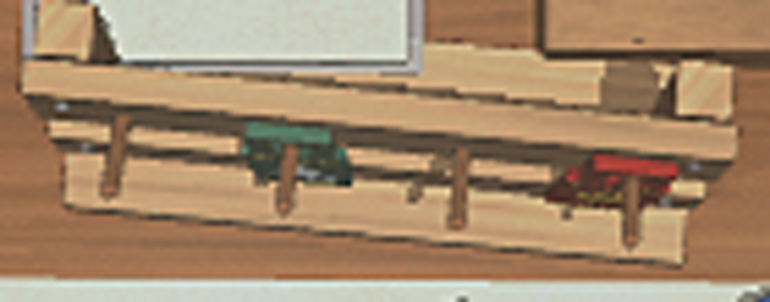

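View pics/f2.png

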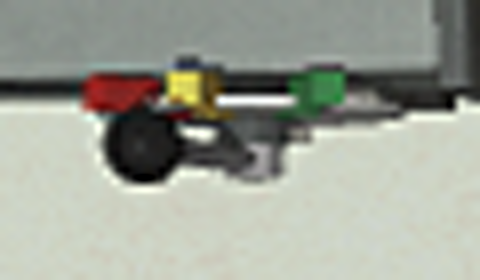

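View pics/f3.png

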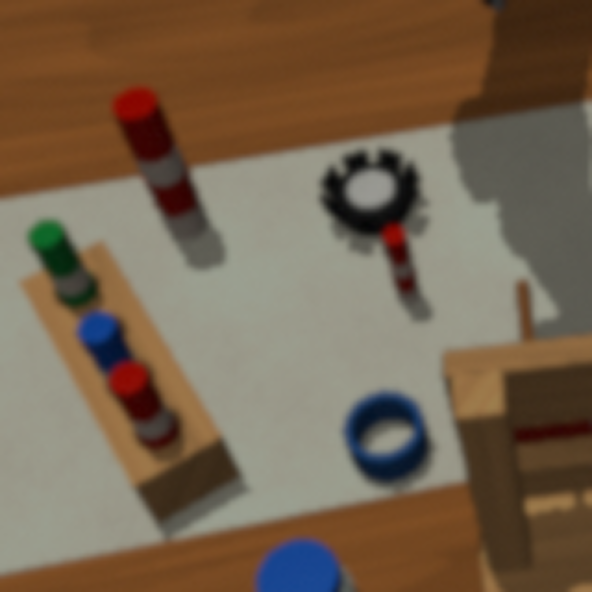

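All checks agree: the tops of both moved sticks are level with the green one (128–129 mm), both tags are still on their pegs, and the knob is at px (123.1,188.1), about 0.49 rad. Handing in.

```bash
python3 -c "
from cell import *
print(finish_job())"
```

```text
the job is handed in; nothing more can be done
None
```

The job is done and handed in at about 37 s of the 210 s allowed; the system gave no verdict. Only the red and green tags and the red and blue sticks were present.

1. **Damper shut:** I pushed the lever to the red stop, where the force rose to about 13 N.
2. **Tags hung:** the green tag is on peg 2 and the red tag on peg 4, with the damper still shut.
3. **Damper opened:** I moved the lever to the yellow mark.
4. **Sticks placed:** the middle-sized red stick is in well 1 and the blue stick in well 2.

**Last checks:**
- **Tags:** both still hang on their pegs. I measured their tilt just after hanging at roughly 0.1–0.2 rad, under the 0.4 limit. Noisy depth readings gave the red tag 0.08–0.24 rad, depending on which part of it I used.
- **Damper:** it reads about 0.47–0.49 rad from the two cameras, within 0.4–0.6.
- **Sticks:** both moved sticks are upright and level with the green one (tops at 128–129 mm), so they reach the bottom of their wells.
- **Other items:** the green stick, the decoys and the other table items look unmoved, and the gripper is clear of everything. No check failed.

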